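# Load the deburring tub and clamp its cover

### The arm

A 6-joint arm with a two-finger parallel gripper is mounted at the origin on a cart in front of the work surface, level with it; the furniture and walls round the work are solid. World frame = base frame: x ahead of the robot, y to its left, z up, the work surface at z = 0. Lengths are in m, angles in rad, forces in N, time in s.
With the tool pointing down it reaches from about 0.25 to 0.8 m from the base axis. Payload 8.5 kg.
Tool frame: the origin (TCP) lies midway between the tips of the shut fingers; the grasp point (between the pads) lies 19 mm behind it; z points along the fingers, y is the direction in which the jaws open and shut (so a half turn about z gives the same grasp; the last joint's range is limited). The gripper opens to 85 mm and grips with 20 to 120 N. Pads are 22 mm wide; open, the fingers measure 114 mm over their backs; the gripper's body (76 mm by 85 mm) begins 54 mm behind the grasp point. The pads swing forward as they close: fully open they stand 13 mm farther back than shut.
Start: joints at [1.24, 0.238, -0.013, 1.319, 0, 1.571], TCP at [0.171, 0.496, 0.231] pointing down, gripper open.
Joint ranges: [-2.66, 2.66], [-1.03, 1.9], [-1.14, 1.46], [-1.82, 2.27], [-1.45, 1.34], [-3.14, 3.14]. Speed limits (rad/s): [2.22, 2.22, 2.79, 3.14, 3.14, 3.14].

### API

Orientations are given as a 3x3 rotation matrix whose columns are the frame's x, y, z axes.
In Python, from cell import bot gives the robot as it stands. The module is installed in compiled form; this text tells all that it offers.
- The arm moves only by the tool apply_moves, never from a script. Its argument "commands" is a list of rows, each a list of 7 numbers: the finger opening in cm, from 0 to 8.54, then the shift along the world's x, y, z in cm, then the turn, a rotation vector about the world's x, y, z in rad. In form: [[fingers, tx, ty, tz, rx, ry, rz], ...]. A call has 1 to 5 rows; each row shifts and turns the commanded pose from where the row before left it; what a row does not reach is not made up. A row lasts 1/10 s, in which the tool goes at most 50 mm and 8.59 degrees, less where a joint would pass 70% of its speed; a pose out of reach is approached as far as the arm can. A call with a gripper value outside its range is refused whole. The fingers move at their own pace and stop on an object; "force" is the grip in N (left out, the last holds). Time passes only in rows, so rows that do not move let the fingers close. It gives the time, the measured TCP pose, the force and the opening at its end, in the units of the state.
- bot.read_state(): the state, without advancing time (a new reading comes with each control period).
- bot.get_image(name): name is "side" or "top" or "wrist"; returns a dict with "img" (420x560x3 uint8, red, green, blue), "range_z" (420x560 float32, m along the optical axis (not along the pixel's ray), 0 where there is no reading), "vfov" (degrees; the focal length in pixels is half the picture's height over the tangent of half this angle, whatever the lens; pixels are square), "cx", "cy" (the principal point, pixels), "R" (3x3) and "t" (3): a world point X has camera coordinates R X + t. Camera axes: x right, y down, z forward; pixel columns grow to the right and rows downward; lengths in m; the calibration is good to about 2 mm. A picture is of the moment at which its call begins.
- bot.sign_off(): hands the job in, once; it reports no verdict.
The state is a dict: "time": time; "q": joint angles; "dq": joint speeds; "tau": joint torques, N m; "position": TCP position; "eef_rot": TCP orientation; "force": force on the tool from outside, world axes, zero at the start; "moment": the same for the moment, N m; "gripper_width": finger opening in m.
Only numpy, scipy, OpenCV 4.12 (cv2) and the standard library are available. Lean on these libraries where they do the work, as an engineer would, in place of code of your own. Each camera call takes 0.05 s, during which the arm holds its last target.

### The job

Load the grey deburring tub with every steel hex bolt on the bench: first turn the clamp knob anticlockwise past its click to release the cover, then swivel the cover right aside so that the port is clear, and put all the bolts in through the port. When they are all inside, swivel the cover fully shut again, and last turn the clamp knob clockwise past its click so that it is locked. The black plastic ferrules are not for the tub: do not pick them up.

Things in the scene. Friction and masses are not known exactly. Their poses are not given: they have to be found in the camera images.
- tub: grey hollow box, the deburring tub, fixed to the bench, 170 (its x) x 200 (its y) x 110 mm high with its flat metal lid plate. Origin: centre of its underside; z up. In its frame the port is at (20, 50), the pivot screw at (-40, 50), the knob's axis at (20, -30) mm. Keep clear of: a green balance, 140 mm high, towards the bolts at x < 0.52; a clamped shaft, 215 mm up, at x > 0.6, y > 0.2
- port (a point): centre of the round port, 64 mm across, through the 8 mm lid plate, at the level of the plate's upper face; inside, the tub floor is 96 mm below it, with a pointed cone 52 mm high and 64 mm wide at its foot standing under the port's centre, which throws what falls in to the sides. x, y, z axes as the tub's
- cover_pivot (a point): the screw round which the flat cover swivels (vertical axis), on the cover's upper face, 5 mm above the lid plate; its x axis points from the screw to the cover's post
- cover_post (a point): middle of the cover's upright black post, 14 mm across and 32 mm high (16 mm above and below this point), which stands on the 82 mm round steel cover plate, 60 mm from the pivot screw. Can be pinched from above and led round, or pushed. It stands over the port's centre when the cover is shut
- tub_cover (a joint): angle of the cover (rad): 0 shut over the port; grows anticlockwise seen from above, to 1.75 at its stop; the port is wholly clear from about 1.3. Light friction only, it stays where it is left, and can be pushed from either side
- knob_grip (a point): on the clamp knob's vertical axis, 34 mm above the lid plate, mid-height of its upright black wing (13 mm thick, 44 mm long, 14 to 50 mm above the plate). Axes turn with the knob. At joint value t, wing and steel tongue (52 mm, one way from the axis) lie along the tub's +y turned anticlockwise from above by t rad. A 10 mm high plunger block stands 26 to 38 mm from the axis on the tub's -y side
- tub_knob (a joint): angle of the clamp knob (rad): 0 locked (tongue over the cover's edge), 1.3 released (tongue clear of the cover, towards the tub's -x side), with a stop at each; grows anticlockwise seen from above. A spring plunger gives it a click: it resists with about 0.13 N m, must be turned past the middle (0.65) and then snaps on to the other stop; let go before the middle, it springs back
- bolt_0_mid (a point): steel M10 hex bolt, 40 mm long, 30 g, starts standing upright on its head on the bench (head 16 mm across flats, 19 mm across corners, 7 mm high; threaded shank 10 mm across). The point is the middle of its length; z axis runs from head to shank end. May be absent
- bolt_1_mid (a point): steel M10 hex bolt, 40 mm long, 30 g, starts standing upright on its head on the bench (head 16 mm across flats, 19 mm across corners, 7 mm high; threaded shank 10 mm across). The point is the middle of its length; z axis runs from head to shank end. May be absent
- bolt_2_mid (a point): steel M10 hex bolt, 40 mm long, 30 g, starts standing upright on its head on the bench (head 16 mm across flats, 19 mm across corners, 7 mm high; threaded shank 10 mm across). The point is the middle of its length; z axis runs from head to shank end. May be absent
- bolt_3_mid (a point): steel M10 hex bolt, 40 mm long, 30 g, starts standing upright on its head on the bench (head 16 mm across flats, 19 mm across corners, 7 mm high; threaded shank 10 mm across). The point is the middle of its length; z axis runs from head to shank end. May be absent
- bolt_4_mid (a point): steel M10 hex bolt, 40 mm long, 30 g, starts standing upright on its head on the bench (head 16 mm across flats, 19 mm across corners, 7 mm high; threaded shank 10 mm across). The point is the middle of its length; z axis runs from head to shank end. May be absent
- sleeve_0_mid (a point): black plastic ferrule (a short sleeve), 17 mm across, 26 mm high, standing on the bench; not part of the load. The point is its centre
- sleeve_1_mid (a point): black plastic ferrule (a short sleeve), 17 mm across, 26 mm high, standing on the bench; not part of the load. The point is its centre

How it is judged:
On the way, in this order (a step that is already met when the one before it is completed fails the run):
1. the clamp knob is turned back past its click and rests released, the cover still shut (value of joint tub_knob above 1.1 rad and value of joint tub_cover below 0.5 rad), for 0.2 s.
2. the cover is swivelled aside, the port is clear (value of joint tub_cover above 1.3 rad), for 0.2 s.
3. every bolt is inside the tub (x of bolt_0_mid in the frame of tub between -0.085 and 0.085 m and y of bolt_0_mid in the frame of tub between -0.1 and 0.1 m and z of bolt_0_mid in the frame of tub between 0 and 0.09 m and x of bolt_1_mid in the frame of tub between -0.085 and 0.085 m and y of bolt_1_mid in the frame of tub between -0.1 and 0.1 m and z of bolt_1_mid in the frame of tub between 0 and 0.09 m and x of bolt_2_mid in the frame of tub between -0.085 and 0.085 m and y of bolt_2_mid in the frame of tub between -0.1 and 0.1 m and z of bolt_2_mid in the frame of tub between 0 and 0.09 m and x of bolt_3_mid in the frame of tub between -0.085 and 0.085 m and y of bolt_3_mid in the frame of tub between -0.1 and 0.1 m and z of bolt_3_mid in the frame of tub between 0 and 0.09 m and x of bolt_4_mid in the frame of tub between -0.085 and 0.085 m and y of bolt_4_mid in the frame of tub between -0.1 and 0.1 m and z of bolt_4_mid in the frame of tub between 0 and 0.09 m), for 0.2 s.
4. the cover is shut again, the bolts inside, the knob still released (all of step 3 and value of joint tub_cover below 0.12 rad and value of joint tub_knob above 0.8 rad), for 0.2 s.
5. the clamp knob is turned past its click and rests locked (value of joint tub_knob below 0.2 rad and value of joint tub_cover below 0.12 rad), for 0.2 s.
At the end, for the whole second after the job is handed in: All bolts are inside the tub, the cover is shut (within 0.12 rad), the clamp knob is locked past its click (below 0.2 rad), and the ferrules stand or lie on the bench outside the tub (all of step 3 and all of step 5 and horizontal distance between each of sleeve_0_mid, sleeve_1_mid and tub above 0.15 m and height (world z) of each of sleeve_0_mid, sleeve_1_mid below 0.05 m); the robot touches nothing.
It fails at once if a plastic ferrule is picked up (height (world z) of any of sleeve_0_mid, sleeve_1_mid above 0.06 m).
Of bolt_0, bolt_1, bolt_2, bolt_3, bolt_4 only 3 to 5 are there at a start; the rules pass over those that are not, and their reading is None.
At some moment in a run one of bolt_0, bolt_1, bolt_2, bolt_3, bolt_4 may be knocked a few centimetres aside while the robot is not near it.
Once in a run the grip may slacken for a moment while it holds something.
It also fails if it takes over 210 s, if anything falls off the work surface, if the arm or the gripper's body presses on something with over 40 N, if the wrist force passes 120 N, or if a joint passes its speed limit or range.

## Working session

There is one attempt and no reset: what is moved stays moved. The work goes in short steps, Python scripts to look and compute and a tool call to move; the robot and the scene stay as the last step left them, time stands still between calls to the robot, and variables do not carry over. Pictures are saved under pics/ and viewed, and the job is handed in when it is done.

Besides the shell and the picture viewer there is one more tool, called after "Call:" as name(argument=value, ...), one argument or row to a line, values as JSON. apply_moves: Moves the arm, as the interface text tells. Its arguments: {"type":"object","properties":{"commands":{"type":"array"},"force":{"type":"number"}},"required":["commands"]}

```bash
mkdir -p pics; ls
cat > h.py <<'E'
import numpy as np, cv2
from cell import bot
def grab(n,fn=None):
    d=bot.get_image(n)
    if fn: cv2.imwrite('pics/'+fn,d['img'][:,:,::-1])
    return d
def foc(d): return d['img'].shape[0]/2/np.tan(np.radians(d['vfov'])/2)
def ray(d,u,v):
    f=foc(d); c=np.array([(u-d['cx'])/f,(v-d['cy'])/f,1.]); R=np.array(d['R']);t=np.array(d['t'])
    return -R.T@t, R.T@c
def onplane(d,u,v,z):
    o,r=ray(d,u,v); return o+r*(z-o[2])/r[2]
def byrange(d,u,v):
    o,r=ray(d,u,v); return o+r*d['range_z'][int(round(v)),int(round(u))]
def proj(d,X):
    c=np.array(d['R'])@np.array(X)+np.array(d['t']); f=foc(d); return f*c[0]/c[2]+d['cx'],f*c[1]/c[2]+d['cy']
def st():
    s=bot.read_state(); print('t',round(s['time'],2),'pos',np.round(s['position'],4),'w',round(s['gripper_width'],4),'F',np.round(s['force'],1),'M',np.round(s['moment'],2)); return s
E
python3 - <<'E'
from h import *
s=st(); print(np.round(s['eef_rot'],3))
for n in ('side','top','wrist'):
    d=grab(n,n+'0.png'); print(n,d['vfov'],d['cx'],d['cy'],np.round(-np.array(d['R']).T@d['t'],3),np.round(d['R'],2).tolist())
E
```

```text
pics
t 0.0 pos [0.1704 0.4962 0.2307] w 0.0855 F [ 0.2 -0.2  0. ] M [ 0.03  0.   -0.02]
[[-0.946  0.325 -0.   ]
 [ 0.325  0.946 -0.001]
 [-0.    -0.001 -1.   ]]
side 51.69408823834047 277.0217908581097 213.4953641968455 [ 0.146 -0.664  0.638] [[0.83, -0.55, -0.02], [-0.31, -0.45, -0.84], [0.46, 0.7, -0.54]]
top 52.72365716427047 282.70926906004007 208.81978522858265 [0.517 0.021 1.014] [[0.03, -1.0, 0.02], [-1.0, -0.03, -0.06], [0.06, -0.02, -1.0]]
wrist 65.44880668738797 280.86872897019765 208.2992102873092 [0.093 0.523 0.373] [[0.33, 0.95, -0.0], [0.9, -0.31, 0.32], [0.3, -0.11, -0.95]]
```

View pics/side0.png

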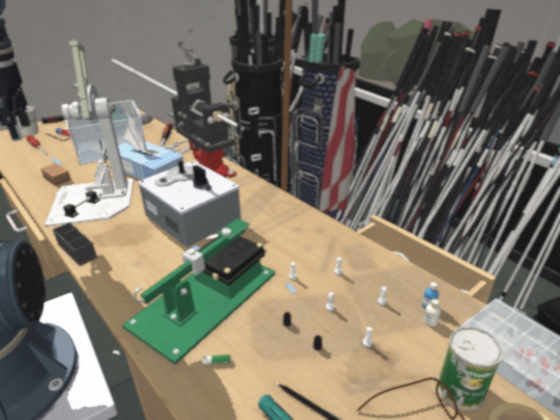

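View pics/top0.png

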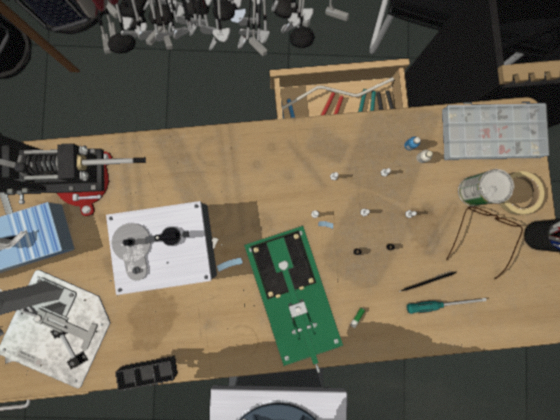

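View pics/wrist0.png

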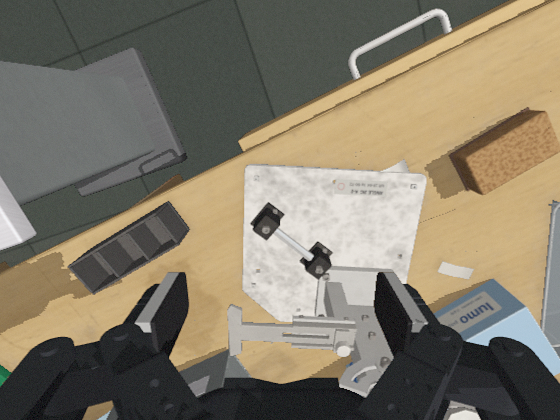

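Run:
```python
from h import *
a=cv2.imread('pics/top0.png'); 
cv2.imwrite('pics/tz.png',cv2.resize(a[190:310,90:230],None,fx=5,fy=5,interpolation=cv2.INTER_CUBIC))
cv2.imwrite('pics/tb.png',cv2.resize(a[130:280,290:450],None,fx=4,fy=4,interpolation=cv2.INTER_CUBIC))
a=cv2.imread('pics/side0.png'); 
cv2.imwrite('pics/sz.png',cv2.resize(a[150:250,120:260],None,fx=5,fy=5,interpolation=cv2.INTER_CUBIC))
```

```text
(no output)
```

View pics/tz.png

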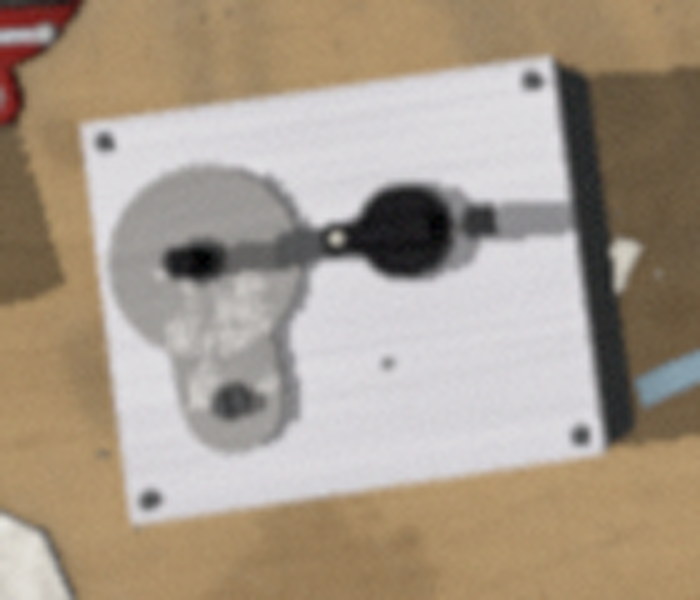

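View pics/tb.png

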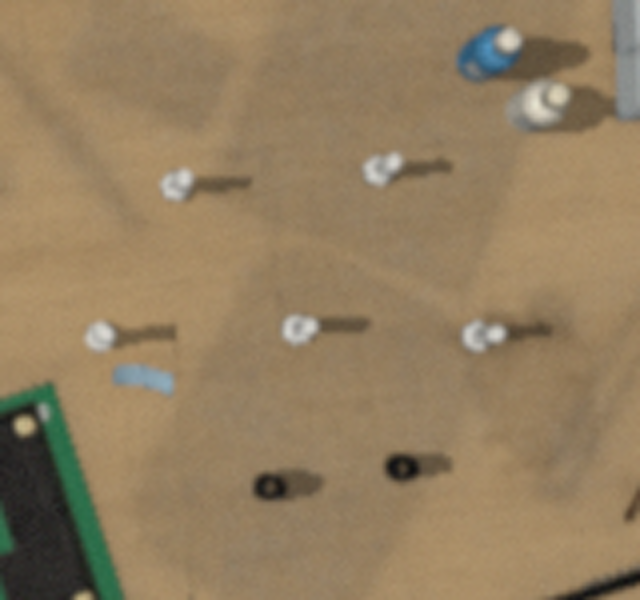

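View pics/sz.png

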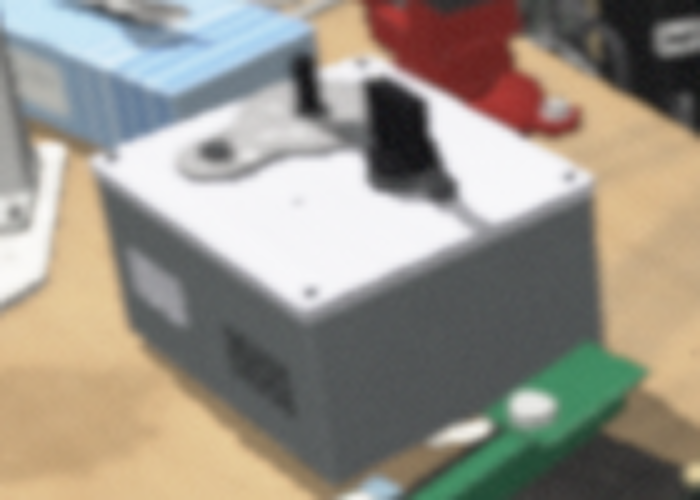

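Run:
```python
from h import *
d=grab('top'); s=grab('side')
g=cv2.cvtColor(d['img'],cv2.COLOR_RGB2HSV)
m=((g[...,1]<30)&(g[...,2]>150)).astype(np.uint8)*255; mm=np.zeros_like(m); mm[190:310,90:230]=m[190:310,90:230]
cs,_=cv2.findContours(mm,cv2.RETR_EXTERNAL,cv2.CHAIN_APPROX_NONE); c=max(cs,key=cv2.contourArea)
r=cv2.minAreaRect(c); bp=cv2.boxPoints(r); print(bp.tolist())
P=np.array([onplane(d,u,v,.11) for u,v in bp])[:,:2]; print('rect',P.round(4).tolist())
C=P.mean(0); print('centre',C, [np.linalg.norm(P[i]-P[(i+1)%4]).round(4) for i in range(4)])
es=[P[(i+1)%4]-P[i] for i in range(4)]
ys=[e if e[1]>0 else -e for e in es if np.linalg.norm(e)>.18]
ay=np.mean([np.arctan2(-e[0],e[1]) for e in ys]); print('yaw',ay)
R=np.array([[np.cos(ay),-np.sin(ay)],[np.sin(ay),np.cos(ay)]])
print('range z of lid',byrange(d,170,280), byrange(s,180,208))
pts={'centre':(0,0,.11),'port':(20,50,.115),'pivot':(-40,50,.115),'post':(20,50,.147),'posttop':(20,50,.147),'knobtop':(20,-30,.160)}
for k,(x,y,z) in pts.items():
    w=C+R@np.array([x,y])/1000; X=(*w,z); print(k,np.round(X,4),'top',np.round(proj(d,X),1),'side',np.round(proj(s,X),1))
# bolts from top
m=((g[...,1]<60)&(g[...,2]>150)).astype(np.uint8); mm=m*0; mm[165:222,305:422]=m[165:222,305:422]
n,l,stt,ce=cv2.connectedComponentsWithStats(mm)
for i in range(1,n):
    if stt[i,4]>6: print('bolt px',ce[i],stt[i,:4],onplane(d,*ce[i],.03).round(4))
```

```text
[[104.34212493896484, 214.579345703125], [199.8142547607422, 200.72052001953125], [211.386962890625, 280.44384765625], [115.91484069824219, 294.30267333984375]]
rect [[0.5464, 0.3827], [0.5816, 0.1825], [0.4139, 0.1517], [0.38, 0.35]]
centre [0.48045592 0.26675076] [np.float64(0.2033), np.float64(0.1706), np.float64(0.2012), np.float64(0.1696)]
yaw 0.17179655694350593
range z of lid [0.4122396  0.23924261 0.10708299] [0.41771177 0.16683215 0.11017449]
centre [0.4805 0.2668 0.11  ] top [158.  247.3] side [187.7 183.2]
port [0.4916 0.3194 0.115 ] top [132.4 241.4] side [183.2 172.3]
pivot [0.4325 0.3092 0.115 ] top [135.9 269.8] side [163.1 180.1]
post [0.4916 0.3194 0.147 ] top [127.1 241.7] side [181.5 161.3]
posttop [0.4916 0.3194 0.147 ] top [127.1 241.7] side [181.5 161.3]
knobtop [0.5053 0.2406 0.16  ] top [164.8 236. ] side [198.8 166.7]
bolt px [384.81034483 171.46551724] [380 168  11   9] [ 0.6688 -0.2332  0.03  ]
bolt px [333.51020408 175.57142857] [330 172   9   8] [ 0.6555 -0.1127  0.03  ]
bolt px [364.14545455 211.78181818] [360 208   9   9] [ 0.5726 -0.1861  0.03  ]
bolt px [314.34782609 213.67391304] [311 210   8   8] [ 0.5649 -0.0698  0.03  ]
bolt px [409.84313725 213.45098039] [406 210  10   8] [ 0.5718 -0.2933  0.03  ]
```

Run:
```python
from h import *
G=np.zeros((45,65)) # x from 0 to .9 step 2cm; y -.5...0.8 step 2cm
for n in ('top','side','wrist'):
    d=grab(n); f=foc(d); z=d['range_z'].astype(float); v,u=np.indices(z.shape)
    c=np.stack([(u-d['cx'])/f*z,(v-d['cy'])/f*z,z],-1).reshape(-1,3)[(z>0.2 if n=='wrist' else z>0).ravel()]
    X=(c-np.array(d['t']))@np.array(d['R'])
    i=(X[:,0]/.02).astype(int); j=((X[:,1]+.5)/.02).astype(int)
    ok=(i>=0)&(i<45)&(j>=0)&(j<65)&(X[:,2]<.6)&(X[:,0]>0)
    np.maximum.at(G,(i[ok],j[ok]),X[ok,2])
print('cols y', [f'{-.5+.02*j:.2f}' for j in range(64,-1,-2)])
for i in range(44,4,-1): print(f'{i*.02:.2f}',' '.join(f'{int(round(G[i,j]*100)):2d}' for j in range(64,-1,-1)))
```

```text
cols y ['0.78', '0.74', '0.70', '0.66', '0.62', '0.58', '0.54', '0.50', '0.46', '0.42', '0.38', '0.34', '0.30', '0.26', '0.22', '0.18', '0.14', '0.10', '0.06', '0.02', '-0.02', '-0.06', '-0.10', '-0.14', '-0.18', '-0.22', '-0.26', '-0.30', '-0.34', '-0.38', '-0.42', '-0.46', '-0.50']
0.88  0  0  0  0  0  0  0  0  0  0  0  0  0  0  0  0  0  0  0  0  0  0  0  0  0  0  0  0  0  0  0  0  0  0  0  0  0  0  0  0  0  0  0  0  0  0  0  0  0  0  0  0  0  0  0  0  0  0  0  0  0  0  0  0  5
0.86  0  0  0  0  0  0  0  0  0  0  0  0  0  0  0  0  0  0  0  0  0  0  0  0  0  0  0  0  0  0  0  0  0  0  0  0  0  0  0  0  0  0  0  0  0  0  0  0  0  0  0  0  0  0  0  0  0  0  0  0  0  0  0  0  0
0.84  0  0  0  0  0  0  0  0  0  0  0  0  0  0  0  0  0  0  0  0  0  0  0  0  0  0  0  0  0  0  0  0  0  0  0  0  0  0  0  0  0  0  0  0  0  0  0  0  0  0  0  0  0  0  0  0  0  0  0  0  0  4  0  0  0
0.82  0  0  0  0  0  0  0  0  0  0  0  0  0  0  0  0  0  0  0  0  0  0  0  0  0  0  0  0  0  0  0  0  0  0  0  0  0  0  0  0  0  0  0  0  0  0  0  0  0  0  0  0  0  0  0  0  0  0  4  4  4  4  4  4  4
0.80  0  0  0  
[... 6484 characters left out ...]
0  0  0  0  0  0  0  0  0  0  0  0  0  0  0  0  0  0  0  0  0  0  0  0  0  0  0  0  0  0  0  0  0  0
0.14  0  0  0  0  0  0  0  0  0  1  0  0  0  0  0 31 37 37 35 30  0  0  5  0  0  0  0  0  0  0  0  0  0  0  0  0  0  0  0  0  0  0  0  0  0  0  1  0  0  0  0  0  0  0  0  0  0  0  0  0  0  0  0  0  0
0.12  0  0  0  0  0  0  0  0  0  0  0  0  0  0  0  0  0  0 32  0  0  0  0  0  0  0  0  0  0  0  0  0  0  0  0  0  0  0 21 20  2  1  0  0  0  0  0  0  0  0  0  0  0  0  0  0  0  0  0  0  0  0  0  0  0
0.10  0  0  0  0  0  0  0  0  0  0  0  0  0  0  0  0  0  0  0  0  0  0  0  0  0  0  0  0  0  0  0  0  0  0  0  0  1  2 21 25 26 26 25  2  0  0  0  0  0  0  0  0  0  0  0  0  0  0  0  0  0  0  0  0  0
```

Call:
apply_moves(
  commands=[
    [6, 0, -4, 0, 0, 0, 0],
    [6, 0, -4, 0, 0, 0, -0.1],
    [6, 2, -4, 0, 0, 0, -0.12],
    [6, 4, -2, 0, 0, 0, -0.12],
    [6, 4.5, -2, 0, 0, 0, -0.12],
  ],
)

```text
time: 0.9
position: [0.2758, 0.3354, 0.232]
eef_rot: [[-0.701, 0.713, 0.001], [0.713, 0.701, 0.001], [0.0, 0.001, -1.0]]
force: [-0.1, 1.4, 0.4]
gripper_width: 0.0601
```

Call:
apply_moves(
  commands=[
    [6, 4.5, -2, 0, 0, 0, -0.12],
    [6, 4.5, -2, 0, 0, 0, -0.12],
    [6, 4.5, -2, 0, 0, 0, -0.12],
    [6, 4.5, -2, 0, 0, 0, -0.12],
    [6, 2, -1.0, 0, 0, 0, -0.12],
  ],
)

```text
time: 1.4
position: [0.4788, 0.2447, 0.2309]
eef_rot: [[-0.172, 0.985, 0.001], [0.985, 0.172, -0.0], [-0.0, 0.001, -1.0]]
force: [-0.5, 0.4, 0.6]
gripper_width: 0.0599
```

Run:
```python
from h import *
s=st(); print(np.round(s['eef_rot'],3), s['q'])
grab('wrist','w1.png');grab('top','t1.png')
```

```text
t 1.4 pos [0.4788 0.2447 0.2309] w 0.0599 F [-0.5  0.4  0.6] M [ 0.03 -0.03 -0.02]
[[-0.172  0.985  0.001]
 [ 0.985  0.172 -0.   ]
 [-0.     0.001 -1.   ]] [ 4.72671700e-01  2.59757536e-01  1.48885889e-02  1.32534498e+00
 -5.49981896e-04  1.87098396e+00]
```

View pics/w1.png

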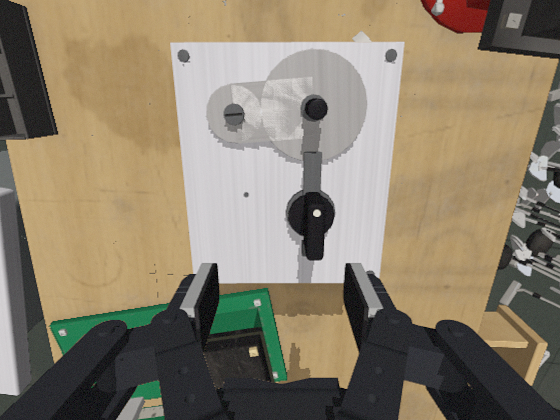

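```bash
cat >> h.py <<'E'
C=np.array([.4805,.2668]); YAW=.172
RT=np.array([[np.cos(YAW),-np.sin(YAW)],[np.sin(YAW),np.cos(YAW)]])
def tw(x,y,z): w=C+RT@np.array([x,y])/1000; return np.array([w[0],w[1],z/1000])
E
python3 - <<'E'
from h import *
d=grab('wrist')
a=d['img'][:,:,::-1].copy()
for p in [(-85,-100,110),(85,-100,110),(85,100,110),(-85,100,110),(20,50,147),(-40,50,115),(20,-30,160),(20,-8,160),(20,-52,160)]:
    u=proj(d,tw(*p)); print(p,np.round(u,1)); cv2.circle(a,(int(round(u[0])),int(round(u[1]))),2,(0,0,255),-1)
cv2.imwrite('pics/w1o.png',a)
g=cv2.cvtColor(d['img'],cv2.COLOR_RGB2HSV)
E
```

```text
(-85, -100, 110) [195.  282.2]
(85, -100, 110) [379.5 282.3]
(85, 100, 110) [406.6  41.1]
(-85, 100, 110) [171.9  40.8]
(20, 50, 147) [320.  115.3]
(-40, 50, 115) [236.2 113. ]
(20, -30, 160) [317.6 233.7]
(20, -8, 160) [318.8 204.1]
(20, -52, 160) [316.5 261.5]
```

View pics/w1o.png

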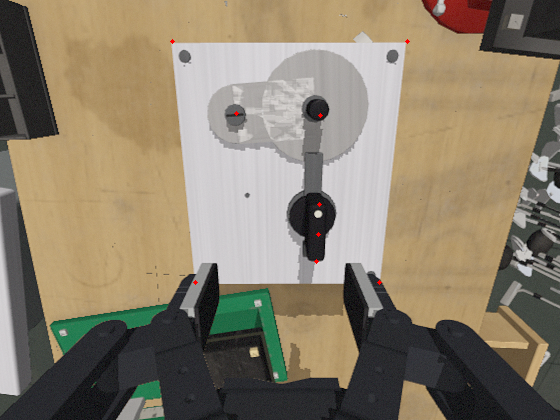

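Call:
apply_moves(
  commands=[
    [6, 2.5, -0.4, -2, 0, 0, 0],
    [6, 0, 0, -3, 0, 0, 0],
    [6, 0, 0, -3, 0, 0, 0],
    [6, 0, 0, -2, 0, 0, 0],
    [6, 0, 0, 0, 0, 0, 0],
  ],
)

```text
time: 2.05
position: [0.4977, 0.2424, 0.129]
eef_rot: [[-0.182, 0.983, -0.005], [0.983, 0.182, -0.002], [-0.001, -0.005, -1.0]]
force: [0.1, 0.3, -0.5]
gripper_width: 0.0599
```

Call:
apply_moves(
  commands=[
    [1, 0, 0, 0, 0, 0, 0],
    [1, 0, 0, 0, 0, 0, 0],
    [1, 0, 0, 0, 0, 0, 0],
    [1, 0, 0, 0, 0, 0, 0],
    [1, 0, 0, 0, 0, 0, 0],
  ],
  force=60,
)

```text
time: 2.55
position: [0.5037, 0.2436, 0.1332]
eef_rot: [[-0.179, 0.984, 0.007], [0.984, 0.179, 0.002], [0.001, 0.007, -1.0]]
force: [9.6, 1.4, -0.5]
gripper_width: 0.0122
```

Call:
apply_moves(
  commands=[
    [1, 0, 0, 0, 0, 0, 0.13],
    [1, 0, 0, 0, 0, 0, 0.13],
    [1, 0, 0, 0, 0, 0, 0.13],
    [1, 0, 0, 0, 0, 0, 0.13],
    [1, 0, 0, 0, 0, 0, 0.13],
  ],
)

```text
time: 3.05
position: [0.5019, 0.2425, 0.1332]
eef_rot: [[-0.741, 0.671, 0.004], [0.671, 0.741, 0.0], [-0.002, 0.003, -1.0]]
force: [1.6, -2.4, 8.0]
gripper_width: 0.0118
```

Call:
apply_moves(
  commands=[
    [1, 0, 0, 0, 0, 0, 0.13],
    [1, 0, 0, 0, 0, 0, 0.13],
    [1, 0, 0, 0, 0, 0, 0.13],
    [1, 0, 0, 0, 0, 0, 0.13],
    [1, 0, 0, 0, 0, 0, 0.1],
  ],
)

```text
time: 3.55
position: [0.5011, 0.2406, 0.1331]
eef_rot: [[-0.993, 0.116, 0.003], [0.116, 0.993, -0.003], [-0.003, -0.003, -1.0]]
force: [-1.0, -12.1, 11.2]
gripper_width: 0.0122
```

Run:
```python
from h import *
s=st(); R=s['eef_rot']; print(np.round(R,3), np.arctan2(R[1][1],R[0][1]))
grab('side','s2.png');
a=cv2.imread('pics/s2.png'); 
cv2.imwrite('pics/s2z.png',cv2.resize(a[100:250,100:260],None,fx=4,fy=4,interpolation=cv2.INTER_CUBIC))
```

```text
t 3.55 pos [0.5011 0.2406 0.1331] w 0.0122 F [ -1.  -12.1  11.2] M [-2.69  0.27 -0.  ]
[[-0.993  0.116  0.003]
 [ 0.116  0.993 -0.003]
 [-0.003 -0.003 -1.   ]] 1.4541682184220739
```

View pics/s2z.png

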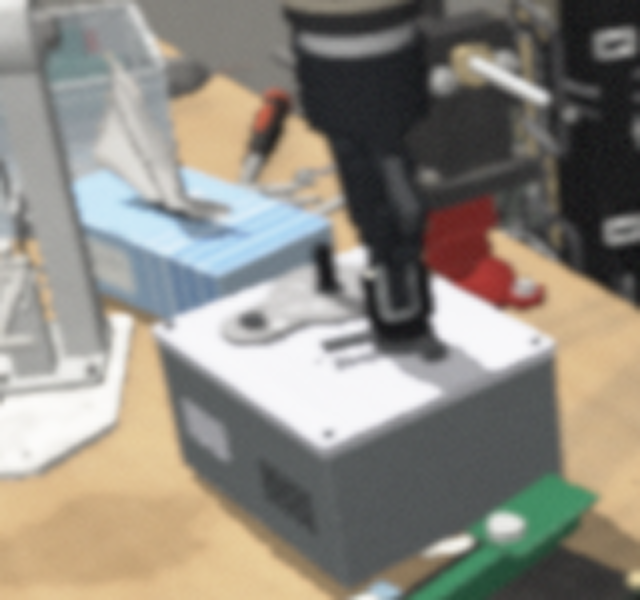

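Call:
apply_moves(
  commands=[
    [5, 0, 0, 0, 0, 0, 0],
    [5, 0, 0, 0, 0, 0, 0],
    [5, 0, 0, 0, 0, 0, 0],
    [5, 0, 0, 3, 0, 0, 0],
    [5, 0, 0, 4, 0, 0, 0],
  ],
)

```text
time: 4.1
position: [0.4993, 0.2422, 0.2003]
eef_rot: [[-0.993, 0.12, -0.004], [0.12, 0.993, -0.002], [0.004, -0.002, -1.0]]
force: [1.4, 1.0, 1.1]
gripper_width: 0.0499
```

Run:
```python
from h import *
s=st()
d=grab('wrist','w3.png');t=grab('top','t3.png');sd=grab('side')
for d in (t,sd): print(np.round(proj(d,tw(18.5,50,147)),1))
print('delta cm',(tw(18.5,50,120)-s['position'])*100)
```

```text
t 4.1 pos [0.4993 0.2422 0.2003] w 0.0499 F [1.4 1.  1.1] M [ 0.04 -0.08  0.02]
[127.1 242.4]
[181.  161.5]
delta cm [-0.90850911  7.70335788 -8.03484397]
```

View pics/w3.png

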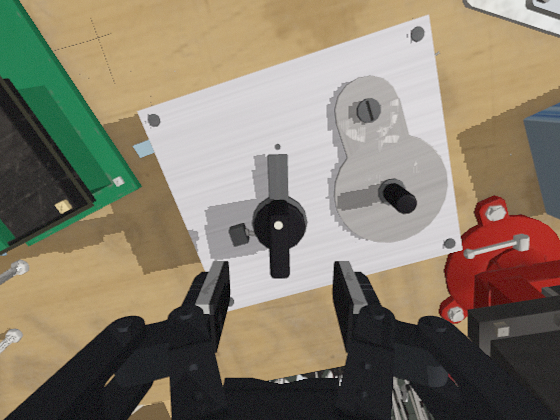

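Call:
apply_moves(
  commands=[
    [5, -0.5, 4, 0, 0, 0, 0],
    [5, -0.5, 3.7, 0, 0, 0, 0],
    [5, 0, 0, -3, 0, 0, 0],
    [5, 0, 0, -3, 0, 0, 0],
    [5, 0, 0, -2, 0, 0, 0],
  ],
)

```text
time: 4.75
position: [0.489, 0.3194, 0.1181]
eef_rot: [[-0.993, 0.12, -0.003], [0.12, 0.993, -0.002], [0.003, -0.002, -1.0]]
force: [-0.6, 0.3, -0.3]
gripper_width: 0.0504
```

Call:
apply_moves(
  commands=[
    [1, 0, 0, 0, 0, 0, 0],
    [1, 0, 0, 0, 0, 0, 0],
    [1, 0, 0, 0, 0, 0, 0],
    [1, 0, 0, 0, 0, 0, 0],
    [1, 0, 0, 0, 0, 0, 0],
  ],
  force=40,
)

```text
time: 5.25
position: [0.4909, 0.3198, 0.122]
eef_rot: [[-0.993, 0.121, 0.001], [0.121, 0.993, 0.001], [-0.001, 0.001, -1.0]]
force: [0.4, 1.4, -0.7]
gripper_width: 0.0127
```

Run:
```python
from h import *
s=st()
p=lambda a: tw(-41.5+60*np.cos(a),50+60*np.sin(a),120)
A=np.linspace(0,1.6,9); P=np.array([p(a) for a in A]); print((np.diff(P,axis=0)*100).round(2)); print(P[0],P[-1])
```

```text
t 5.25 pos [0.4909 0.3198 0.122 ] w 0.0127 F [ 0.4  1.4 -0.7] M [ 0.19 -0.01 -0.02]
[[-0.32  1.15  0.  ]
 [-0.54  1.07  0.  ]
 [-0.75  0.94  0.  ]
 [-0.92  0.77  0.  ]
 [-1.05  0.57  0.  ]
 [-1.14  0.35  0.  ]
 [-1.19  0.12  0.  ]
 [-1.19 -0.12  0.  ]]
[0.49016936 0.31922856 0.12      ] [0.41906377 0.36774897 0.12      ]
```

Call:
apply_moves(
  commands=[
    [1, -0.3, 1.15, 0, 0, 0, 0],
    [1, -0.55, 1.1, 0, 0, 0, 0],
    [1, -0.75, 0.95, 0, 0, 0, 0],
    [1, -0.9, 0.75, 0, 0, 0, 0],
    [1, -1.05, 0.55, 0, 0, 0, 0],
  ],
)

```text
time: 5.75
position: [0.4555, 0.3642, 0.122]
eef_rot: [[-0.993, 0.121, 0.002], [0.121, 0.993, -0.001], [-0.002, -0.001, -1.0]]
force: [-1.5, -9.0, 3.3]
gripper_width: 0.0123
```

Call:
apply_moves(
  commands=[
    [1, -1.15, 0.35, 0, 0, 0, 0],
    [1, -1.2, 0.1, 0, 0, 0, 0],
    [1, -1.2, -0.1, 0, 0, 0, 0],
    [1, 0, 0, 0, 0, 0, 0],
    [1, 0, 0, 0, 0, 0, 0],
  ],
)

```text
time: 6.25
position: [0.4194, 0.3679, 0.122]
eef_rot: [[-0.993, 0.12, 0.0], [0.12, 0.993, -0.0], [-0.0, -0.0, -1.0]]
force: [-2.0, -3.9, 5.6]
gripper_width: 0.0125
```

Call:
apply_moves(
  commands=[
    [4.5, 0, 0, 0, 0, 0, 0],
    [4.5, 0, 0, 0, 0, 0, 0],
    [4.5, 0, 0, 3, 0, 0, 0],
    [4.5, 0, 0, 4, 0, 0, 0],
    [4.5, 1, -1, 3, 0, 0, 0],
  ],
)

```text
time: 6.75
position: [0.4295, 0.359, 0.2231]
eef_rot: [[-0.993, 0.119, 0.0], [0.119, 0.993, 0.001], [-0.0, 0.001, -1.0]]
force: [0.3, 0.5, 0.7]
gripper_width: 0.045
```

Run:
```python
from h import *
s=st()
d=grab('wrist','w4.png');t=grab('top','t4.png')
```

```text
t 6.75 pos [0.4295 0.359  0.2231] w 0.045 F [0.3 0.5 0.7] M [ 0.06 -0.03 -0.  ]
```

View pics/w4.png

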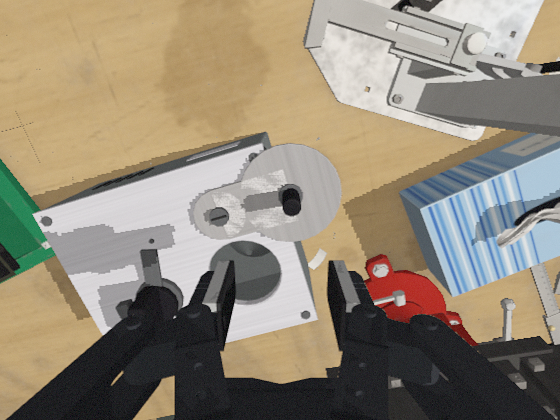

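View pics/t4.png

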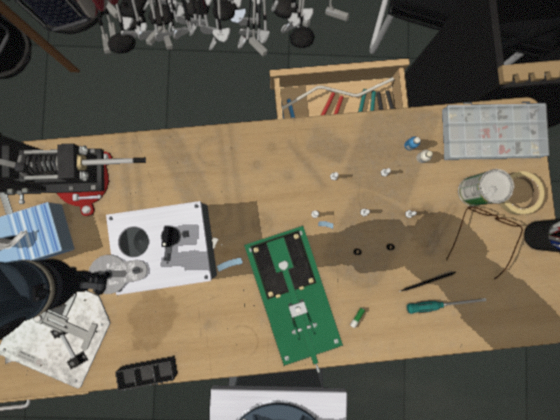

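Call:
apply_moves(
  commands=[
    [4, 2, -4.8, 1, 0, 0, 0.04],
    [4, 2, -4.8, 1, 0, 0, 0.04],
    [4, 2, -4.8, 1, 0, 0, 0.04],
    [4, 2, -4.8, 0, 0, 0, 0],
    [4, 2, -4.8, 0, 0, 0, 0],
  ],
)

```text
time: 7.35
position: [0.5255, 0.128, 0.2493]
eef_rot: [[-1.0, 0.001, 0.0], [0.001, 1.0, 0.0], [-0.0, 0.0, -1.0]]
force: [0.6, 1.0, -0.6]
gripper_width: 0.04
```

Call:
apply_moves(
  commands=[
    [4, 0, -4.8, 0, 0, 0, 0],
    [4, 0, -4.8, 0, 0, 0, 0],
    [4, 0, -4.8, 0, 0, 0, 0],
    [4, 0, -4.8, 0, 0, 0, 0],
    [4, 0, -3, 0, 0, 0, 0],
  ],
)

```text
time: 7.85
position: [0.5245, -0.0953, 0.2489]
eef_rot: [[-1.0, 0.003, -0.0], [0.003, 1.0, -0.0], [0.0, -0.0, -1.0]]
force: [0.6, 1.0, 0.4]
gripper_width: 0.0399
```

Call:
apply_moves(
  commands=[
    [4, 0, 0, 0, 0, 0, 0],
  ],
)

```text
time: 7.95
position: [0.5246, -0.0957, 0.2487]
eef_rot: [[-1.0, 0.005, -0.001], [0.005, 1.0, -0.001], [0.001, -0.001, -1.0]]
force: [0.7, -0.6, 0.1]
gripper_width: 0.0401
```

Run:
```python
from h import *
s=st(); print(np.round(s['eef_rot'],3))
d=grab('wrist','w5.png');t=grab('top','t5.png')
```

```text
t 7.95 pos [ 0.5246 -0.0957  0.2487] w 0.0401 F [ 0.7 -0.6  0.1] M [-0.01 -0.04  0.03]
[[-1.     0.005 -0.001]
 [ 0.005  1.    -0.001]
 [ 0.001 -0.001 -1.   ]]
```

View pics/w5.png

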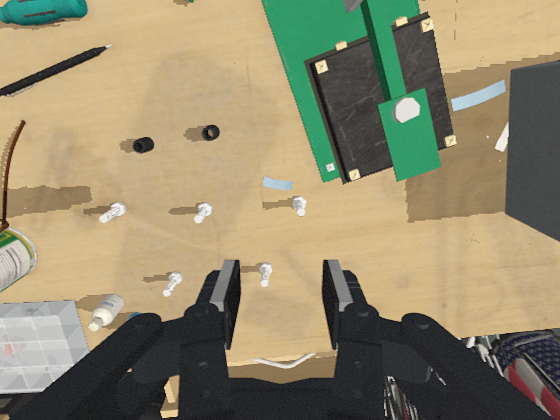

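```bash
cat >> h.py <<'E'
def blobs(d,roi,z=.02,smax=70,vmin=140,amin=12):
    g=cv2.cvtColor(d['img'],cv2.COLOR_RGB2HSV); m=((g[...,1]<smax)&(g[...,2]>vmin)).astype(np.uint8); mm=m*0
    a,b,c,e=roi; mm[c:e,a:b]=m[c:e,a:b]
    n,l,s,ce=cv2.connectedComponentsWithStats(mm); out=[]
    for i in range(1,n):
        if amin<s[i,4]<1200: 
            out.append((np.round(ce[i],1).tolist(),int(s[i,4]),onplane(d,*ce[i],z).round(4)[:2].tolist()))
    return out
E
python3 - <<'E'
from h import *
d=grab('wrist');t=grab('top')
for b in blobs(d,(90,320,185,310)): print('w',b)
for b in blobs(t,(305,422,165,222)): print('t',b)
E
```

```text
w ([276.7, 186.7], 123, [0.5413, -0.098])
w ([296.5, 205.0], 226, [0.5639, -0.0745])
w ([110.3, 211.5], 318, [0.5716, -0.2987])
w ([200.0, 211.6], 259, [0.572, -0.1906])
w ([262.4, 273.0], 245, [0.6559, -0.1173])
w ([169.5, 282.4], 279, [0.6694, -0.2384])
w ([107.8, 302.7], 340, [0.7, -0.3239])
w ([218.6, 304.7], 52, [0.7035, -0.1767])
t ([333.9, 175.6], 60, [0.6568, -0.1149])
t ([314.6, 213.6], 52, [0.5655, -0.0713])
```

Call:
apply_moves(
  commands=[
    [4, 2, 1.2, -4, 0, 0, 0],
    [4, 2, 1.1, -4, 0, 0, 0],
    [4, 0, 0, -5, 0, 0, 0],
    [4, 0, 0, -4, 0, 0, 0],
    [4, 0, 0, 0, 0, 0, 0],
  ],
)

```text
time: 8.65
position: [0.561, -0.0672, 0.0746]
eef_rot: [[-1.0, -0.002, -0.009], [-0.002, 1.0, 0.001], [0.009, 0.001, -1.0]]
force: [-0.9, -0.0, -0.1]
gripper_width: 0.0399
```

Run:
```python
from h import *
s=st(); 
d=grab('wrist','w6.png')
print(np.round(proj(d,s['position']),1),np.round(proj(d,np.array(s['position'])+[0,0,-.05]),1))
```

```text
t 8.65 pos [ 0.561  -0.0672  0.0746] w 0.0399 F [-0.9 -0.  -0.1] M [ 0.06  0.01 -0.02]
[281.3 273.5] [281.1 234.3]
```

View pics/w6.png

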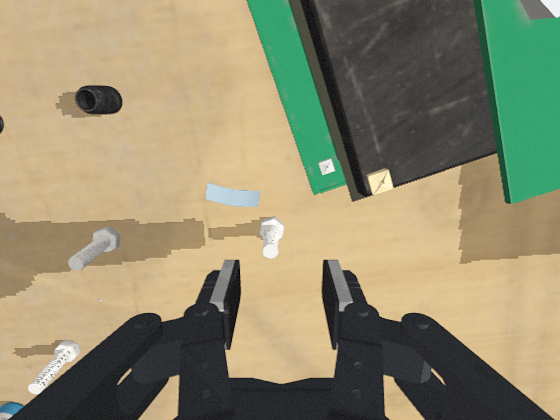

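Run:
```python
from h import *
s=st(); 
d=grab('wrist')
for b in blobs(d,(250,300,205,275),smax=60): print(b)
print(onplane(d,271,231,.007),onplane(d,271,251,.04))
```

```text
t 8.7 pos [ 0.5629 -0.0677  0.0779] w 0.0398 F [0.6 0.9 0.6] M [-0.02 -0.02  0.01]
([271.9, 230.8], 742, [0.564, -0.0739])
[ 0.5694921  -0.07489734  0.007     ] [ 0.56904721 -0.07394073  0.04      ]
```

Call:
apply_moves(
  commands=[
    [4, 0.4, -0.6, 0, 0, 0, 0],
    [4, 0, 0, -3, 0, 0, 0],
    [4, 0, 0, -3, 0, 0, 0],
    [4, 0, 0, -0.5, 0, 0, 0],
    [4, 0, 0, 0, 0, 0, 0],
  ],
)

```text
time: 9.25
position: [0.5694, -0.0756, 0.0158]
eef_rot: [[-1.0, 0.001, 0.001], [0.001, 1.0, -0.0], [-0.001, -0.0, -1.0]]
force: [0.9, -0.4, -0.4]
gripper_width: 0.04
```

Call:
apply_moves(
  commands=[
    [0.5, 0, 0, 0, 0, 0, 0],
    [0.5, 0, 0, 0, 0, 0, 0],
    [0.5, 0, 0, 0, 0, 0, 0],
    [0.5, 0, 0, 0, 0, 0, 0],
    [0.5, 0, 0, 0, 0, 0, 0],
  ],
  force=60,
)

```text
time: 9.75
position: [0.5699, -0.0755, 0.0162]
eef_rot: [[-1.0, 0.001, 0.003], [0.001, 1.0, -0.001], [-0.003, -0.001, -1.0]]
force: [0.1, 0.2, 7.8]
gripper_width: 0.0073
```

Run:
```python
from h import *
s=st(); 
d=grab('wrist','w7.png'); t=grab('side','s7.png')
a=cv2.imread('pics/w7.png'); b=cv2.imread('pics/s7.png')
cv2.imwrite('pics/c7.png',np.hstack([cv2.resize(a[200:320,210:350],(560,480),interpolation=cv2.INTER_CUBIC)[:, :400],cv2.resize(b[220:340,240:340],(400,480),interpolation=cv2.INTER_CUBIC)]))
```

```text
t 9.75 pos [ 0.5699 -0.0755  0.0162] w 0.0073 F [0.1 0.2 7.8] M [-0.02  0.08  0.03]
```

View pics/c7.png

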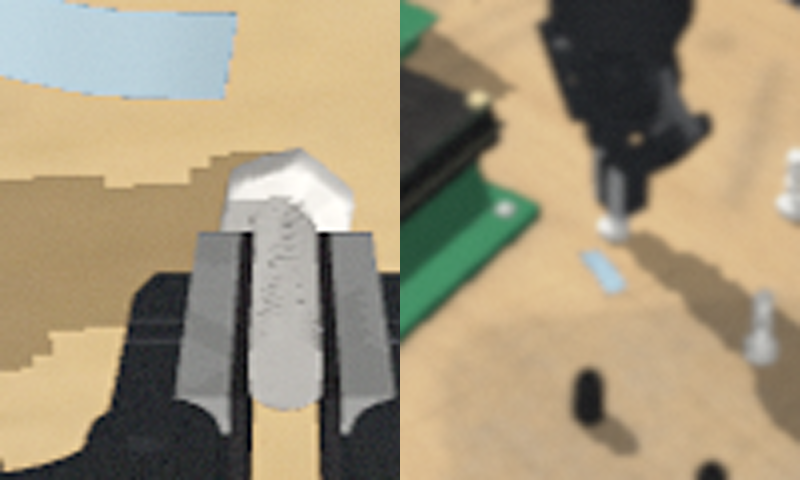

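Call:
apply_moves(
  commands=[
    [0.5, 0, 0, 3, 0, 0, 0],
    [0.5, 0, 0, 5, 0, 0, 0],
    [0.5, 0, 0, 5, 0, 0, 0],
    [0.5, 0, 0, 5, 0, 0, 0],
    [0.5, 0, 3, 3, 0, 0, 0],
  ],
)

```text
time: 10.35
position: [0.5697, -0.0472, 0.2295]
eef_rot: [[-1.0, 0.004, 0.006], [0.004, 1.0, -0.001], [-0.006, -0.001, -1.0]]
force: [1.0, 0.7, -0.0]
gripper_width: 0.007
```

Call:
apply_moves(
  commands=[
    [0.5, -1, 4.5, 0, 0, 0, 0],
    [0.5, -1, 4.5, 0, 0, 0, 0],
    [0.5, -1, 4.5, 0, 0, 0, 0],
    [0.5, -1, 4.5, 0, 0, 0, 0],
    [0.5, -1, 4.5, 0, 0, 0, 0],
  ],
)

```text
time: 10.85
position: [0.518, 0.1814, 0.2255]
eef_rot: [[-1.0, 0.001, 0.001], [0.001, 1.0, 0.0], [-0.001, 0.0, -1.0]]
force: [0.8, -0.5, 1.0]
gripper_width: 0.0076
```

Call:
apply_moves(
  commands=[
    [0.5, -1, 4.5, 0, 0, 0, 0],
    [0.5, -1, 4.5, 0, 0, 0, 0],
    [0.5, -1, 4.5, 0, 0, 0, 0],
    [0.5, 0, 0, 0, 0, 0, 0],
  ],
)

```text
time: 11.25
position: [0.4872, 0.3195, 0.2249]
eef_rot: [[-1.0, -0.004, 0.0], [-0.004, 1.0, 0.002], [-0.0, 0.002, -1.0]]
force: [0.5, 0.5, 0.0]
gripper_width: 0.0077
```

Run:
```python
from h import *
s=st(); print('delta cm',(tw(19,50,128)-s['position'])*100)
d=grab('wrist','w8.png')
```

```text
t 11.25 pos [0.4872 0.3195 0.2249] w 0.0077 F [0.5 0.5 0. ] M [-0.02 -0.04  0.02]
delta cm [ 0.34891121 -0.02358204 -9.68505361]
```

View pics/w8.png

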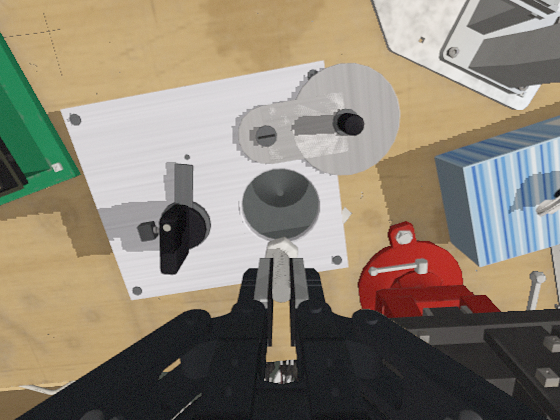

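Call:
apply_moves(
  commands=[
    [0.5, 0.3, 0, -4, 0, 0, 0],
    [0.5, 0, 0, -4, 0, 0, 0],
    [0.5, 0, 0, -2.2, 0, 0, 0],
    [0.5, 0, 0, 0, 0, 0, 0],
  ],
)

```text
time: 11.7
position: [0.4901, 0.3126, 0.12]
eef_rot: [[-1.0, 0.002, -0.004], [0.002, 1.0, -0.003], [0.004, -0.003, -1.0]]
force: [-0.0, -0.1, 0.3]
gripper_width: 0.0076
```

Call:
apply_moves(
  commands=[
    [4, 0, 0, 0, 0, 0, 0],
    [4, 0, 0, 0, 0, 0, 0],
    [4, 0, 0, 3, 0, 0, 0],
    [4, 0, 0, 4, 0, 0, 0],
    [4, 0, -3, 4, 0, 0, 0],
  ],
)

```text
time: 12.2
position: [0.4921, 0.2865, 0.2353]
eef_rot: [[-1.0, -0.002, 0.002], [-0.002, 1.0, 0.002], [-0.002, 0.002, -1.0]]
force: [1.2, 0.8, 1.4]
gripper_width: 0.04
```

Call:
apply_moves(
  commands=[
    [4, 1, -4.5, 0, 0, 0, 0],
    [4, 1, -4.5, 0, 0, 0, 0],
    [4, 1, -4.5, 0, 0, 0, 0],
    [4, 1, -4.5, 0, 0, 0, 0],
    [4, 1, -4.5, 0, 0, 0, 0],
  ],
)

```text
time: 12.7
position: [0.5424, 0.0578, 0.2348]
eef_rot: [[-1.0, 0.001, 0.004], [0.001, 1.0, 0.0], [-0.004, 0.0, -1.0]]
force: [1.3, -0.6, 0.1]
gripper_width: 0.0402
```

Run:
```python
from h import *
s=st()
d=grab('top','t9.png'); a=cv2.imread('pics/t9.png'); 
cv2.imwrite('pics/t9z.png',np.hstack([cv2.resize(a[190:310,90:230],None,fx=3,fy=3,interpolation=cv2.INTER_CUBIC),cv2.resize(a[150:270,300:420],None,fx=3,fy=3,interpolation=cv2.INTER_CUBIC)]))
```

```text
t 12.7 pos [0.5424 0.0578 0.2348] w 0.0402 F [ 1.3 -0.6  0.1] M [-0.04 -0.03 -0.02]
```

View pics/t9z.png

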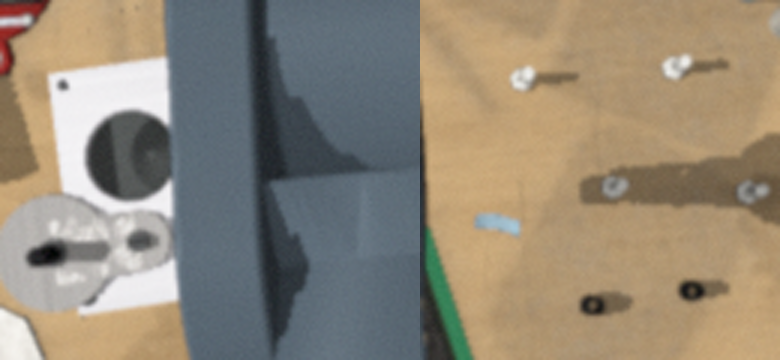

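Call:
apply_moves(
  commands=[
    [4, 0.7, -5, 0, 0, 0, 0],
    [4, 0.7, -5, 0, 0, 0, 0],
    [4, 0.7, -5, -2, 0, 0, 0],
    [4, 0.7, -5, -3, 0, 0, 0],
    [4, 0.6, -4.9, -3, 0, 0, 0],
  ],
)

```text
time: 13.25
position: [0.5742, -0.1728, 0.1643]
eef_rot: [[-1.0, 0.001, 0.004], [0.001, 1.0, -0.001], [-0.004, -0.001, -1.0]]
force: [0.2, 0.2, 0.8]
gripper_width: 0.0399
```

Call:
apply_moves(
  commands=[
    [4, 0, 0, -4, 0, 0, 0],
    [4, 0, 0, -4, 0, 0, 0],
    [4, 0, 0, 0, 0, 0, 0],
  ],
)

```text
time: 13.55
position: [0.5705, -0.1702, 0.0795]
eef_rot: [[-1.0, 0.002, -0.006], [0.002, 1.0, 0.002], [0.006, 0.002, -1.0]]
force: [-0.9, 0.1, 0.0]
gripper_width: 0.0401
```

```bash
cat >> h.py <<'E'
def look(fn,z=.02):
    s=st(); d=grab('wrist',fn); p=np.array(s['position'])
    u=proj(d,[p[0],p[1],.02]); print('tcp-foot px',np.round(u,1))
    r=[max(0,int(u[0]-60)),int(u[0]+60),max(0,int(u[1]-60)),min(258,int(u[1]+60))]
    for b in blobs(d,r,z,smax=60,vmin=110,amin=80): print(b,'delta cm',((np.array(b[2])-p[:2])*100).round(2))
    return d
E
python3 - <<'E'
from h import *
look('w10.png')
E
```

```text
t 13.55 pos [ 0.5705 -0.1702  0.0795] w 0.0401 F [-0.9  0.1  0. ] M [ 0.02  0.01 -0.03]
tcp-foot px [281.1 228.5]
([249.5, 230.7], 746, [0.572, -0.1914]) delta cm [ 0.15 -2.12]
```

View pics/w10.png

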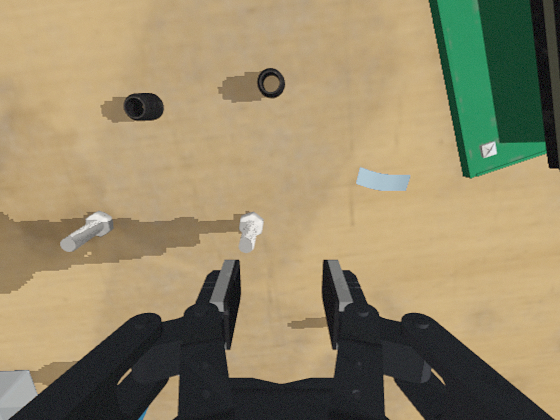

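Call:
apply_moves(
  commands=[
    [4, 0.5, -2.0, 0, 0, 0, 0],
    [4, 0, 0, -3, 0, 0, 0],
    [4, 0, 0, -3, 0, 0, 0],
    [4, 0, 0, -0.8, 0, 0, 0],
    [4, 0, 0, 0, 0, 0, 0],
  ],
)

```text
time: 14.1
position: [0.5788, -0.1908, 0.0158]
eef_rot: [[-1.0, 0.001, 0.001], [0.001, 1.0, -0.0], [-0.001, -0.0, -1.0]]
force: [-0.0, -0.3, -0.1]
gripper_width: 0.04
```

Call:
apply_moves(
  commands=[
    [0.5, 0, 0, 0, 0, 0, 0],
    [0.5, 0, 0, 0, 0, 0, 0],
    [0.5, 0, 0, 0, 0, 0, 0],
    [0.5, 0, 0, 0, 0, 0, 0],
  ],
  force=60,
)

```text
time: 14.5
position: [0.5794, -0.1908, 0.0166]
eef_rot: [[-1.0, 0.001, 0.003], [0.001, 1.0, -0.001], [-0.003, -0.001, -1.0]]
force: [-0.5, -0.2, 7.4]
gripper_width: 0.0074
```

Call:
apply_moves(
  commands=[
    [0.5, 0, 0, 3, 0, 0, 0],
    [0.5, 0, 0, 5, 0, 0, 0],
    [0.5, 0, 0, 5, 0, 0, 0],
    [0.5, 0, 0, 5, 0, 0, 0],
    [0.5, 0, 3, 3, 0, 0, 0],
  ],
)

```text
time: 15.0
position: [0.5791, -0.1625, 0.2296]
eef_rot: [[-1.0, 0.004, 0.006], [0.004, 1.0, -0.003], [-0.006, -0.003, -1.0]]
force: [0.7, 0.1, 0.1]
gripper_width: 0.0071
```

Run:
```python
from h import *
s=st(); print('delta cm',(tw(19,50,125)-s['position'])*100)
d=grab('wrist','w11.png')
```

```text
t 15.0 pos [ 0.5791 -0.1625  0.2296] w 0.0071 F [0.7 0.1 0.1] M [ 0.04 -0.01  0.  ]
delta cm [ -8.8409729   48.18486235 -10.45911362]
```

View pics/w11.png

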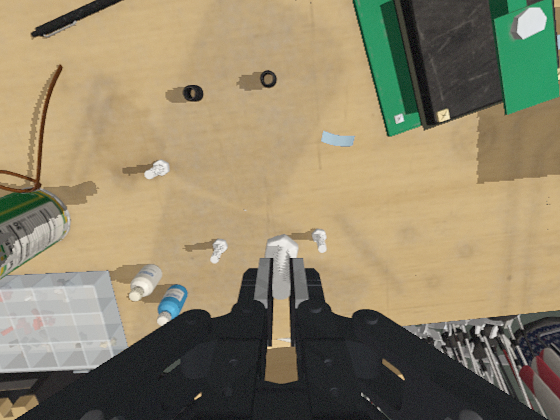

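Call:
apply_moves(
  commands=[
    [0.5, -0.9, 4.8, 0, 0, 0, 0],
    [0.5, -0.9, 4.8, 0, 0, 0, 0],
    [0.5, -0.9, 4.8, 0, 0, 0, 0],
    [0.5, -0.9, 4.8, 0, 0, 0, 0],
    [0.5, -0.9, 4.8, 0, 0, 0, 0],
  ],
)

```text
time: 15.55
position: [0.5323, 0.0814, 0.2252]
eef_rot: [[-1.0, 0.001, 0.001], [0.001, 1.0, 0.0], [-0.001, 0.0, -1.0]]
force: [2.3, -0.6, 0.1]
gripper_width: 0.0078
```

Call:
apply_moves(
  commands=[
    [0.5, -0.9, 4.8, 0, 0, 0, 0],
    [0.5, -0.9, 4.8, 0, 0, 0, 0],
    [0.5, -0.9, 4.8, 0, 0, 0, 0],
    [0.5, -0.9, 4.8, 0, 0, 0, 0],
    [0.5, -0.7, 4.5, 0, 0, 0, 0],
  ],
)

```text
time: 16.05
position: [0.4891, 0.3188, 0.2253]
eef_rot: [[-1.0, -0.0, 0.001], [-0.0, 1.0, 0.0], [-0.001, 0.0, -1.0]]
force: [0.8, -1.3, -0.4]
gripper_width: 0.0074
```

Run:
```python
from h import *
s=st(); print('delta cm',(tw(19,50,125)-s['position'])*100)
d=grab('wrist','w12.png')
s=st()
```

```text
t 16.05 pos [0.4891 0.3188 0.2253] w 0.0074 F [ 0.8 -1.3 -0.4] M [-0.01 -0.08 -0.02]
delta cm [  0.15629097   0.04808276 -10.0278417 ]
t 16.1 pos [0.4883 0.3247 0.2248] w 0.0074 F [-0.1  3.3 -0.9] M [ 0.22  0.08 -0.  ]
```

View pics/w12.png

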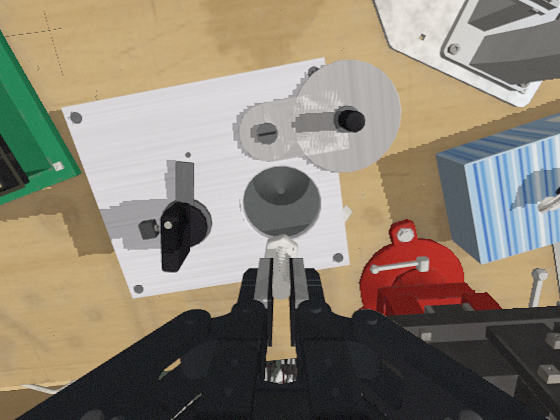

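Call:
apply_moves(
  commands=[
    [0.5, 0.2, -0.3, -3, 0, 0, 0],
    [0.5, 0, 0, -4, 0, 0, 0],
    [0.5, 0, 0, -3.2, 0, 0, 0],
    [0.5, 0, 0, 0, 0, 0, 0],
    [0.5, 0, 0, 0, 0, 0, 0],
  ],
)

```text
time: 16.6
position: [0.4921, 0.3136, 0.1235]
eef_rot: [[-1.0, 0.001, -0.0], [0.001, 1.0, -0.0], [0.0, -0.0, -1.0]]
force: [0.0, 0.6, 0.6]
gripper_width: 0.0072
```

Call:
apply_moves(
  commands=[
    [4, 0, 0, 0, 0, 0, 0],
    [4, 0, 0, 0, 0, 0, 0],
    [4, 0, 0, 3, 0, 0, 0],
    [4, 0, 0, 4, 0, 0, 0],
    [4, 0, -3, 4, 0, 0, 0],
  ],
)

```text
time: 17.1
position: [0.4923, 0.2855, 0.2349]
eef_rot: [[-1.0, -0.002, 0.001], [-0.002, 1.0, 0.001], [-0.001, 0.001, -1.0]]
force: [1.6, 0.7, 0.9]
gripper_width: 0.0399
```

Run:
```python
from h import *
s=st(); d=grab('wrist','w13.png')
```

```text
t 17.1 pos [0.4923 0.2855 0.2349] w 0.0399 F [1.6 0.7 0.9] M [ 0.01 -0.06 -0.03]
```

View pics/w13.png

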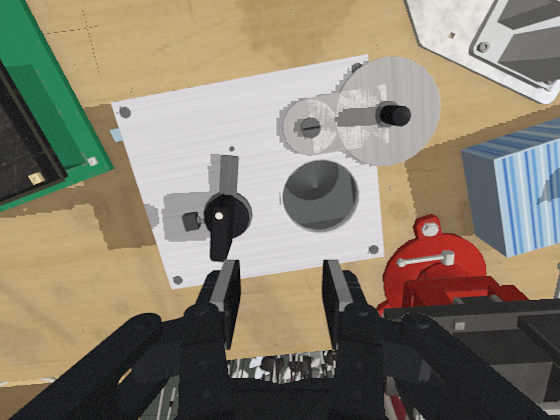

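Call:
apply_moves(
  commands=[
    [4, 0.5, -4.8, 0, 0, 0, 0],
    [4, 0.5, -4.8, 0, 0, 0, 0],
    [4, 0.5, -4.8, 0, 0, 0, 0],
    [4, 2, -4.4, 0, 0, 0, 0],
    [4, 2, -4.4, 0, 0, 0, 0],
  ],
)

```text
time: 17.65
position: [0.5476, 0.0498, 0.2345]
eef_rot: [[-1.0, 0.001, 0.003], [0.001, 1.0, 0.0], [-0.003, 0.0, -1.0]]
force: [0.8, 1.0, 0.4]
gripper_width: 0.0399
```

Call:
apply_moves(
  commands=[
    [4, 2, -4.3, 0, 0, 0, 0],
    [4, 2, -4.2, -1, 0, 0, 0],
    [4, 2, -4.2, -1, 0, 0, 0],
    [4, 2, -4.2, -1, 0, 0, 0],
    [4, 1.5, 0, -4, 0, 0, 0],
  ],
)

```text
time: 18.15
position: [0.6457, -0.1232, 0.1666]
eef_rot: [[-1.0, 0.006, 0.009], [0.006, 1.0, -0.003], [-0.009, -0.003, -1.0]]
force: [1.6, 0.7, 0.1]
gripper_width: 0.0402
```

Call:
apply_moves(
  commands=[
    [4, 0.5, 0, -4, 0, 0, 0],
    [4, 0, 0, -4, 0, 0, 0],
    [4, 0, 0, 0, 0, 0, 0],
    [4, 0, 0, 0, 0, 0, 0],
  ],
)

```text
time: 18.55
position: [0.6473, -0.1174, 0.0839]
eef_rot: [[-1.0, 0.001, 0.0], [0.001, 1.0, -0.0], [-0.0, -0.0, -1.0]]
force: [0.4, -0.5, 1.1]
gripper_width: 0.0401
```

Run:
```python
from h import *
look('w14.png')
```

```text
t 18.55 pos [ 0.6473 -0.1174  0.0839] w 0.0401 F [ 0.4 -0.5  1.1] M [-0.02 -0.07 -0.  ]
tcp-foot px [281.2 225.5]
([281.2, 237.0], 683, [0.6558, -0.1175]) delta cm [ 0.85 -0.01]
```

View pics/w14.png

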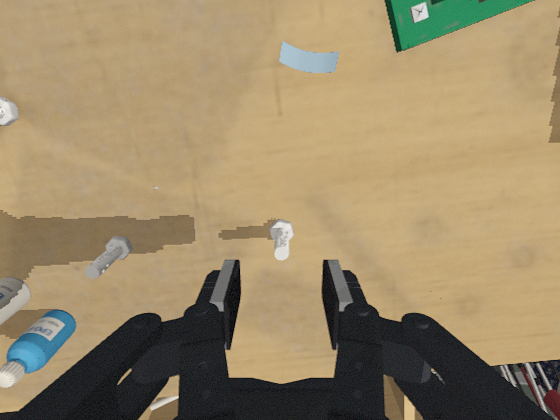

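Call:
apply_moves(
  commands=[
    [4, 1.2, 0, 0, 0, 0, 0],
    [4, 0, 0, -3, 0, 0, 0],
    [4, 0, 0, -3, 0, 0, 0],
    [4, 0, 0, -0.9, 0, 0, 0],
    [4, 0, 0, 0, 0, 0, 0],
  ],
)

```text
time: 19.1
position: [0.6594, -0.1173, 0.0147]
eef_rot: [[-1.0, 0.001, 0.001], [0.001, 1.0, -0.0], [-0.001, -0.0, -1.0]]
force: [-1.0, -0.1, 0.1]
gripper_width: 0.04
```

Call:
apply_moves(
  commands=[
    [0.5, 0, 0, 0, 0, 0, 0],
    [0.5, 0, 0, 0, 0, 0, 0],
    [0.5, 0, 0, 0, 0, 0, 0],
    [0.5, 0, 0, 0, 0, 0, 0],
  ],
  force=60,
)

```text
time: 19.5
position: [0.6604, -0.1176, 0.0159]
eef_rot: [[-1.0, 0.001, 0.003], [0.001, 1.0, -0.001], [-0.003, -0.001, -1.0]]
force: [0.8, 0.2, 7.7]
gripper_width: 0.0078
```

Call:
apply_moves(
  commands=[
    [0.5, 0, 0, 3, 0, 0, 0],
    [0.5, 0, 0, 5, 0, 0, 0],
    [0.5, 0, 0, 5, 0, 0, 0],
    [0.5, -2, 0, 4.5, 0, 0, 0],
    [0.5, -2, 3, 3, 0, 0, 0],
  ],
)

```text
time: 20.0
position: [0.6198, -0.0896, 0.223]
eef_rot: [[-1.0, 0.004, 0.005], [0.004, 1.0, -0.002], [-0.005, -0.002, -1.0]]
force: [1.4, 1.8, -1.4]
gripper_width: 0.0075
```

Run:
```python
from h import *
s=st(); print('delta cm',(tw(19,50,125)-s['position'])*100)
```

```text
t 20.0 pos [ 0.6198 -0.0896  0.223 ] w 0.0075 F [ 1.4  1.8 -1.4] M [ 0.06 -0.07 -0.06]
delta cm [-12.91450159  40.88873831  -9.79717204]
```

Call:
apply_moves(
  commands=[
    [0.5, -2, 4.4, 0, 0, 0, 0],
    [0.5, -2, 4.4, 0, 0, 0, 0],
    [0.5, -2, 4.4, 0, 0, 0, 0],
    [0.5, -2, 4.4, 0, 0, 0, 0],
    [0.5, -2, 4.4, 0, 0, 0, 0],
  ],
)

```text
time: 20.5
position: [0.5182, 0.1342, 0.2199]
eef_rot: [[-1.0, 0.001, 0.002], [0.001, 1.0, 0.0], [-0.002, 0.0, -1.0]]
force: [0.1, 0.4, -0.3]
gripper_width: 0.0078
```

Call:
apply_moves(
  commands=[
    [0.5, -0.7, 4.7, 0, 0, 0, 0],
    [0.5, -0.7, 4.7, 0, 0, 0, 0],
    [0.5, -0.7, 4.6, 0, 0, 0, 0],
    [0.5, -0.7, 4.5, 0, 0, 0, 0],
    [0.5, 0, 0, 0, 0, 0, 0],
  ],
)

```text
time: 21.0
position: [0.4901, 0.3226, 0.2192]
eef_rot: [[-1.0, -0.004, 0.001], [-0.004, 1.0, 0.002], [-0.001, 0.002, -1.0]]
force: [-0.4, 0.7, 0.6]
gripper_width: 0.007
```

Run:
```python
from h import *
s=st(); print('delta cm',(tw(19,50,125)-s['position'])*100)
d=grab('wrist','w15.png'); st()
```

```text
t 21.0 pos [0.4901 0.3226 0.2192] w 0.007 F [-0.4  0.7  0.6] M [-0.03  0.   -0.01]
delta cm [ 0.05976717 -0.33304264 -9.42216018]
t 21.05 pos [0.4904 0.3203 0.2192] w 0.0075 F [ 0.1 -0.7  0.3] M [ 0.01 -0.01 -0.02]
```

View pics/w15.png

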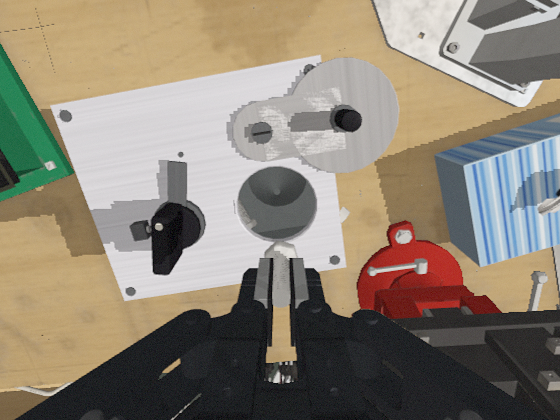

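Position is over the port and a bolt head shows inside at (248,218); lowering and releasing.

Call:
apply_moves(
  commands=[
    [0.5, 0, 0, -4, 0, 0, 0],
    [0.5, 0, 0, -4, 0, 0, 0],
    [0.5, 0, 0, -1.6, 0, 0, 0],
    [0.5, 0, 0, 0, 0, 0, 0],
  ],
)

```text
time: 21.45
position: [0.49, 0.3158, 0.1209]
eef_rot: [[-1.0, 0.002, -0.003], [0.002, 1.0, -0.003], [0.003, -0.003, -1.0]]
force: [0.2, -0.5, -0.0]
gripper_width: 0.0077
```

Call:
apply_moves(
  commands=[
    [4, 0, 0, 0, 0, 0, 0],
    [4, 0, 0, 0, 0, 0, 0],
    [4, 0, 0, 3, 0, 0, 0],
    [4, 0, 0, 4, 0, 0, 0],
    [4, 0, -3, 4, 0, 0, 0],
  ],
)

```text
time: 21.95
position: [0.4915, 0.2894, 0.2351]
eef_rot: [[-1.0, -0.002, 0.002], [-0.002, 1.0, 0.002], [-0.002, 0.002, -1.0]]
force: [1.0, 0.3, 0.5]
gripper_width: 0.0403
```

Call:
apply_moves(
  commands=[
    [4, 0.5, -4.8, 0, 0, 0, 0],
    [4, 0.5, -4.8, 0, 0, 0, 0],
    [4, 0.5, -4.8, 0, 0, 0, 0],
    [4, 2, -4.4, 0, 0, 0, 0],
    [4, 2, -4.4, 0, 0, 0, 0],
  ],
)

```text
time: 22.45
position: [0.5468, 0.0537, 0.235]
eef_rot: [[-1.0, 0.001, 0.004], [0.001, 1.0, 0.0], [-0.004, 0.0, -1.0]]
force: [0.6, 1.4, 0.2]
gripper_width: 0.0401
```

Call:
apply_moves(
  commands=[
    [4, 2, -4.4, 0, 0, 0, 0],
    [4, 2, -4.4, 0, 0, 0, 0],
    [4, 2, -4.4, 0, 0, 0, 0],
    [4, 1, -4.7, 0, 0, 0, 0],
    [4, 1, -4.7, 0, 0, 0, 0],
  ],
)

```text
time: 22.95
position: [0.6268, -0.1726, 0.2344]
eef_rot: [[-1.0, 0.001, 0.003], [0.001, 1.0, -0.001], [-0.003, -0.001, -1.0]]
force: [1.6, 0.1, 0.7]
gripper_width: 0.04
```

Run:
```python
from h import *
s=st(); d=grab('wrist','w16.png'); grab('top','t16.png')
```

```text
t 22.95 pos [ 0.6268 -0.1726  0.2344] w 0.04 F [1.6 0.1 0.7] M [ 0.05  0.02 -0.  ]
```

View pics/w16.png

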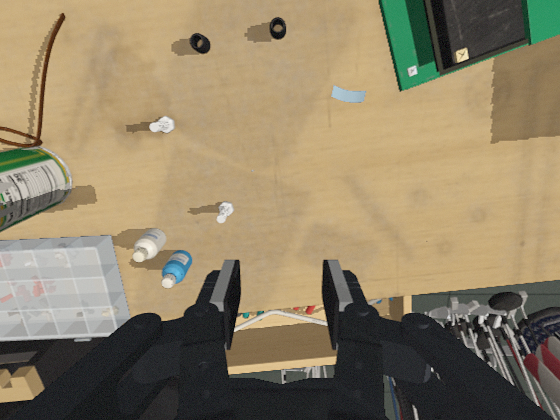

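View pics/t16.png

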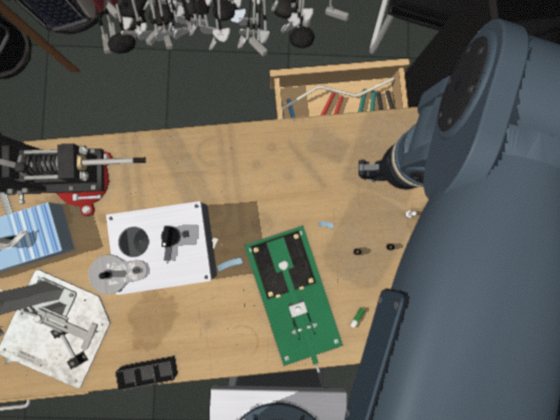

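Call:
apply_moves(
  commands=[
    [4, 2, -3.5, -2, 0, 0, 0],
    [4, 2, -3.1, -3, 0, 0, 0],
    [4, 0, 0, -5, 0, 0, 0],
    [4, 0, 0, -5, 0, 0, 0],
    [4, 0, 0, 0, 0, 0, 0],
  ],
)

```text
time: 23.55
position: [0.6621, -0.235, 0.0767]
eef_rot: [[-1.0, 0.001, -0.01], [0.001, 1.0, 0.004], [0.01, 0.004, -1.0]]
force: [-1.2, 1.0, -0.2]
gripper_width: 0.0405
```

Run:
```python
from h import *
look('w17.png')
st()
```

```text
t 23.55 pos [ 0.6621 -0.235   0.0767] w 0.0405 F [-1.2  1.  -0.2] M [ 0.06  0.09 -0.03]
tcp-foot px [280.9 230.4]
([274.4, 238.5], 681, [0.6679, -0.2394]) delta cm [ 0.58 -0.44]
t 23.6 pos [ 0.6642 -0.2356  0.0811] w 0.0396 F [0.1 0.3 1.1] M [ 0.04  0.01 -0.  ]
```

View pics/w17.png

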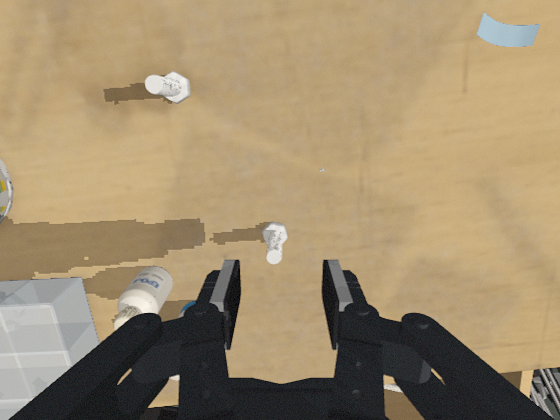

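Call:
apply_moves(
  commands=[
    [4, 0.7, -0.4, 0, 0, 0, 0],
    [4, 0, 0, -3, 0, 0, 0],
    [4, 0, 0, -3, 0, 0, 0],
    [4, 0, 0, -0.6, 0, 0, 0],
    [4, 0, 0, 0, 0, 0, 0],
  ],
)

```text
time: 24.1
position: [0.6744, -0.2406, 0.0187]
eef_rot: [[-1.0, 0.001, 0.002], [0.001, 1.0, -0.001], [-0.002, -0.001, -1.0]]
force: [0.4, -0.2, -0.7]
gripper_width: 0.0401
```

Call:
apply_moves(
  commands=[
    [0.5, 0, 0, 0, 0, 0, 0],
    [0.5, 0, 0, 0, 0, 0, 0],
    [0.5, 0, 0, 0, 0, 0, 0],
    [0.5, 0, 0, 0, 0, 0, 0],
  ],
  force=60,
)

```text
time: 24.5
position: [0.6745, -0.2408, 0.019]
eef_rot: [[-1.0, 0.001, 0.003], [0.001, 1.0, -0.001], [-0.003, -0.001, -1.0]]
force: [0.4, 0.8, 7.2]
gripper_width: 0.0075
```

Call:
apply_moves(
  commands=[
    [0.5, 0, 0, 3, 0, 0, 0],
    [0.5, 0, 0, 5, 0, 0, 0],
    [0.5, 0, 0, 5, 0, 0, 0],
    [0.5, -2, 0, 4.5, 0, 0, 0],
    [0.5, -2, 3, 3, 0, 0, 0],
  ],
)

```text
time: 25.0
position: [0.6336, -0.2129, 0.2257]
eef_rot: [[-1.0, 0.004, 0.005], [0.004, 1.0, -0.003], [-0.005, -0.003, -1.0]]
force: [1.0, 0.5, -0.6]
gripper_width: 0.0073
```

Run:
```python
from h import *
s=st(); print('delta cm',(tw(19,50,125)-s['position'])*100)
```

```text
t 25.0 pos [ 0.6336 -0.2129  0.2257] w 0.0073 F [ 1.   0.5 -0.6] M [-0.03 -0.05 -0.02]
delta cm [-14.28941825  53.21656552 -10.06648362]
```

Call:
apply_moves(
  commands=[
    [0.5, -1.6, 4.6, 0, 0, 0, 0],
    [0.5, -1.6, 4.6, 0, 0, 0, 0],
    [0.5, -1.6, 4.6, 0, 0, 0, 0],
    [0.5, -1.6, 4.6, 0, 0, 0, 0],
    [0.5, -1.6, 4.6, 0, 0, 0, 0],
  ],
)

```text
time: 25.5
position: [0.5522, 0.0212, 0.2227]
eef_rot: [[-1.0, 0.001, 0.002], [0.001, 1.0, 0.0], [-0.002, 0.0, -1.0]]
force: [1.2, 0.6, 0.2]
gripper_width: 0.0072
```

Call:
apply_moves(
  commands=[
    [0.5, -1.6, 4.6, 0, 0, 0, 0],
    [0.5, -1.6, 4.6, 0, 0, 0, 0],
    [0.5, -0.7, 4.7, 0, 0, 0, 0],
    [0.5, -0.7, 4.7, 0, 0, 0, 0],
    [0.5, -0.7, 4.7, 0, 0, 0, 0],
  ],
)

```text
time: 26.0
position: [0.4995, 0.2545, 0.2229]
eef_rot: [[-1.0, 0.001, 0.002], [0.001, 1.0, 0.001], [-0.002, 0.001, -1.0]]
force: [1.7, -0.3, 0.4]
gripper_width: 0.0072
```

Call:
apply_moves(
  commands=[
    [0.5, -0.7, 4.7, 0, 0, 0, 0],
    [0.5, -0.2, 2.0, 0, 0, 0, 0],
    [0.5, 0, 0, 0, 0, 0, 0],
    [0.5, 0, 0, 0, 0, 0, 0],
  ],
)

```text
time: 26.4
position: [0.4909, 0.3198, 0.2221]
eef_rot: [[-1.0, -0.0, 0.0], [-0.0, 1.0, -0.0], [-0.0, -0.0, -1.0]]
force: [-0.4, -0.4, -0.8]
gripper_width: 0.007
```

Run:
```python
from h import *
s=st(); print('delta cm',(tw(19,50,125)-s['position'])*100)
d=grab('wrist','w18.png'); st()
```

```text
t 26.4 pos [0.4909 0.3198 0.2221] w 0.007 F [-0.4 -0.4 -0.8] M [-0.08 -0.05 -0.02]
delta cm [-0.02200716 -0.04900323 -9.70816677]
t 26.45 pos [0.4911 0.3191 0.2221] w 0.0071 F [-0.5  0.7 -0.4] M [-0.01  0.03  0.06]
```

View pics/w18.png

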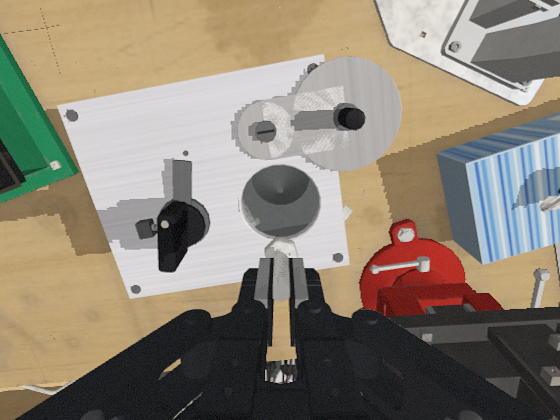

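Call:
apply_moves(
  commands=[
    [0.5, 0, 0, -4, 0, 0, 0],
    [0.5, 0, 0, -4, 0, 0, 0],
    [0.5, 0, 0, -1.6, 0, 0, 0],
    [0.5, 0, 0, 0, 0, 0, 0],
  ],
)

```text
time: 26.85
position: [0.49, 0.3173, 0.1236]
eef_rot: [[-1.0, 0.003, -0.004], [0.003, 1.0, -0.003], [0.004, -0.003, -1.0]]
force: [0.3, 0.3, -0.2]
gripper_width: 0.0073
```

Call:
apply_moves(
  commands=[
    [4, 0, 0, 0, 0, 0, 0],
    [4, 0, 0, 0, 0, 0, 0],
    [4, 0, 0, 3, 0, 0, 0],
    [4, 0, 0, 4, 0, 0, 0],
    [4, 0, -3, 4, 0, 0, 0],
  ],
)

```text
time: 27.35
position: [0.4915, 0.2914, 0.2381]
eef_rot: [[-1.0, -0.002, 0.002], [-0.002, 1.0, 0.002], [-0.002, 0.002, -1.0]]
force: [1.5, -0.3, -0.0]
gripper_width: 0.04
```

Call:
apply_moves(
  commands=[
    [4, 0.7, -4.8, 0, 0, 0, 0],
    [4, 0.7, -4.8, 0, 0, 0, 0],
    [4, 0.7, -4.8, 0, 0, 0, 0],
    [4, 0.7, -4.8, 0, 0, 0, 0],
    [4, 0.7, -4.8, 0, 0, 0, 0],
  ],
)

```text
time: 27.85
position: [0.5266, 0.0477, 0.2376]
eef_rot: [[-1.0, 0.001, 0.003], [0.001, 1.0, 0.0], [-0.003, 0.0, -1.0]]
force: [0.5, -0.1, 0.2]
gripper_width: 0.0398
```

Call:
apply_moves(
  commands=[
    [4, 0.7, -4.8, 0, 0, 0, 0],
    [4, 0.7, -4.8, 0, 0, 0, 0],
    [4, 0.7, -4.8, 0, 0, 0, 0],
    [4, 0.7, -4.8, 0, 0, 0, 0],
    [4, 0.7, -4.8, 0, 0, 0, 0],
  ],
)

```text
time: 28.35
position: [0.5614, -0.1927, 0.2376]
eef_rot: [[-1.0, 0.001, 0.003], [0.001, 1.0, -0.001], [-0.003, -0.001, -1.0]]
force: [1.8, 0.4, 0.4]
gripper_width: 0.0398
```

Run:
```python
from h import *
s=st(); d=grab('wrist','w19.png'); grab('side','s19.png')
```

```text
t 28.35 pos [ 0.5614 -0.1927  0.2376] w 0.0398 F [1.8 0.4 0.4] M [ 0.02 -0.01 -0.03]
```

View pics/w19.png

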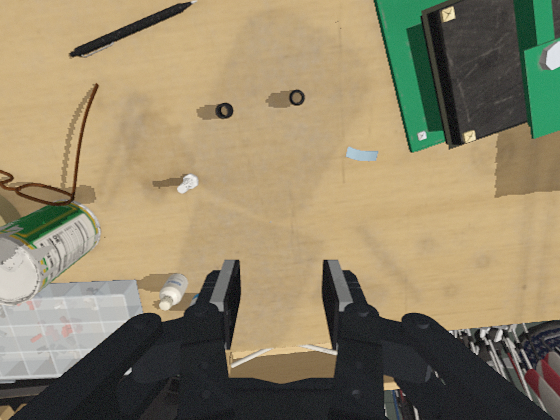

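View pics/s19.png

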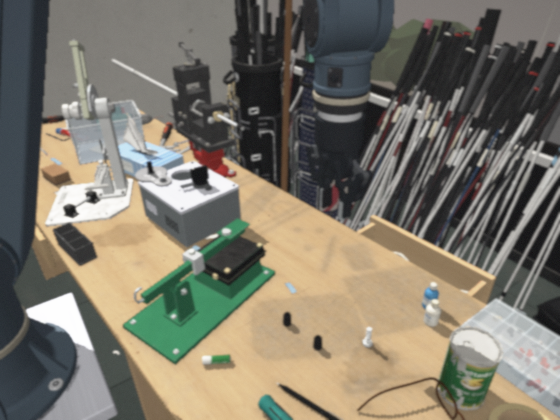

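One bolt left, near wrist pixel (188,184), still upright; the ferrules stand at (224,110) and (296,97).

Call:
apply_moves(
  commands=[
    [4, 0.5, -4.8, -1, 0, 0, 0],
    [4, 0.4, -4.8, -1, 0, 0, 0],
    [4, 0, 0, -5, 0, 0, 0],
    [4, 0, 0, -5, 0, 0, 0],
    [4, 0, 0, -3, 0, 0, 0],
  ],
)

```text
time: 28.95
position: [0.569, -0.2862, 0.0835]
eef_rot: [[-1.0, 0.002, -0.001], [0.002, 1.0, 0.001], [0.001, 0.001, -1.0]]
force: [-0.5, 0.5, -0.3]
gripper_width: 0.0398
```

Call:
apply_moves(
  commands=[
    [4, 0, 0, 0, 0, 0, 0],
    [4, 0, 0, 0, 0, 0, 0],
  ],
)

```text
time: 29.15
position: [0.5707, -0.2864, 0.0873]
eef_rot: [[-1.0, 0.001, 0.001], [0.001, 1.0, -0.001], [-0.001, -0.001, -1.0]]
force: [0.1, -0.5, 0.1]
gripper_width: 0.0399
```

Run:
```python
from h import *
look('w20.png')
```

```text
t 29.15 pos [ 0.5707 -0.2864  0.0873] w 0.0399 F [ 0.1 -0.5  0.1] M [ 0.01 -0.04 -0.03]
tcp-foot px [281.3 223.5]
([261.2, 223.9], 686, [0.571, -0.3003]) delta cm [ 0.03 -1.39]
```

View pics/w20.png

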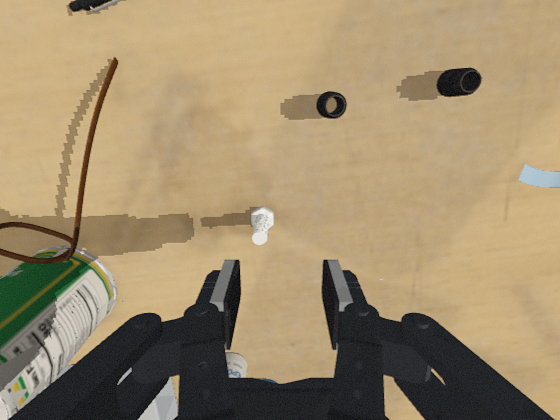

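Call:
apply_moves(
  commands=[
    [4, 0.4, -1.4, 0, 0, 0, 0],
    [4, 0, 0, -3, 0, 0, 0],
    [4, 0, 0, -3, 0, 0, 0],
    [4, 0, 0, -1.1, 0, 0, 0],
    [4, 0, 0, 0, 0, 0, 0],
  ],
)

```text
time: 29.7
position: [0.574, -0.3007, 0.0144]
eef_rot: [[-1.0, 0.001, -0.001], [0.001, 1.0, 0.0], [0.001, 0.0, -1.0]]
force: [0.0, -0.2, 0.8]
gripper_width: 0.04
```

Call:
apply_moves(
  commands=[
    [0.5, 0, 0, 0, 0, 0, 0],
    [0.5, 0, 0, 0, 0, 0, 0],
    [0.5, 0, 0, 0, 0, 0, 0],
    [0.5, 0, 0, 0, 0, 0, 0],
  ],
  force=60,
)

```text
time: 30.1
position: [0.5752, -0.3009, 0.0164]
eef_rot: [[-1.0, 0.001, 0.003], [0.001, 1.0, -0.002], [-0.003, -0.002, -1.0]]
force: [0.3, -0.1, 6.0]
gripper_width: 0.0075
```

Call:
apply_moves(
  commands=[
    [0.5, 0, 0, 3, 0, 0, 0],
    [0.5, 0, 0, 5, 0, 0, 0],
    [0.5, 0, 0, 5, 0, 0, 0],
    [0.5, 0, 1, 4.5, 0, 0, 0],
    [0.5, 0, 3, 3, 0, 0, 0],
  ],
)

```text
time: 30.6
position: [0.5747, -0.262, 0.2238]
eef_rot: [[-1.0, 0.003, 0.004], [0.003, 1.0, -0.003], [-0.004, -0.003, -1.0]]
force: [1.5, -0.5, -0.3]
gripper_width: 0.0075
```

Run:
```python
from h import *
s=st(); print('delta cm',(tw(19,50,125)-s['position'])*100)
```

```text
t 30.6 pos [ 0.5747 -0.262   0.2238] w 0.0075 F [ 1.5 -0.5 -0.3] M [-0.04 -0.03  0.02]
delta cm [-8.40853297 58.13105121 -9.88166955]
```

Call:
apply_moves(
  commands=[
    [0.5, -0.7, 4.8, 0, 0, 0, 0],
    [0.5, -0.7, 4.8, 0, 0, 0, 0],
    [0.5, -0.7, 4.8, 0, 0, 0, 0],
    [0.5, -0.7, 4.8, 0, 0, 0, 0],
    [0.5, -0.7, 4.8, 0, 0, 0, 0],
  ],
)

```text
time: 31.1
position: [0.5385, -0.0186, 0.2204]
eef_rot: [[-1.0, 0.001, 0.001], [0.001, 1.0, -0.0], [-0.001, -0.0, -1.0]]
force: [1.3, -0.3, -0.4]
gripper_width: 0.0072
```

Call:
apply_moves(
  commands=[
    [0.5, -0.7, 4.8, 0, 0, 0, 0],
    [0.5, -0.7, 4.8, 0, 0, 0, 0],
    [0.5, -0.7, 4.8, 0, 0, 0, 0],
    [0.5, -0.7, 4.8, 0, 0, 0, 0],
    [0.5, -0.7, 4.8, 0, 0, 0, 0],
  ],
)

```text
time: 31.6
position: [0.5034, 0.2216, 0.2205]
eef_rot: [[-1.0, 0.001, 0.001], [0.001, 1.0, 0.0], [-0.001, 0.0, -1.0]]
force: [0.4, -1.3, -0.2]
gripper_width: 0.0077
```

Call:
apply_moves(
  commands=[
    [0.5, -0.7, 4.8, 0, 0, 0, 0],
    [0.5, -0.7, 4.8, 0, 0, 0, 0],
    [0.5, 0, 0, 0, 0, 0, 0],
    [0.5, 0, 0, 0, 0, 0, 0],
  ],
)

```text
time: 32.0
position: [0.4895, 0.3168, 0.2198]
eef_rot: [[-1.0, -0.002, 0.0], [-0.002, 1.0, -0.0], [-0.0, -0.0, -1.0]]
force: [-0.1, -0.7, -1.2]
gripper_width: 0.0077
```

Run:
```python
from h import *
s=st(); print('delta cm',(tw(19,50,125)-s['position'])*100)
d=grab('wrist','w21.png'); st()
```

```text
t 32.0 pos [0.4895 0.3168 0.2198] w 0.0077 F [-0.1 -0.7 -1.2] M [-0.05  0.02 -0.01]
delta cm [ 0.11703768  0.25598582 -9.48064268]
t 32.05 pos [0.4898 0.3157 0.2199] w 0.0075 F [ 0.2  0.2 -1.1] M [ 0.    0.06 -0.05]
```

View pics/w21.png

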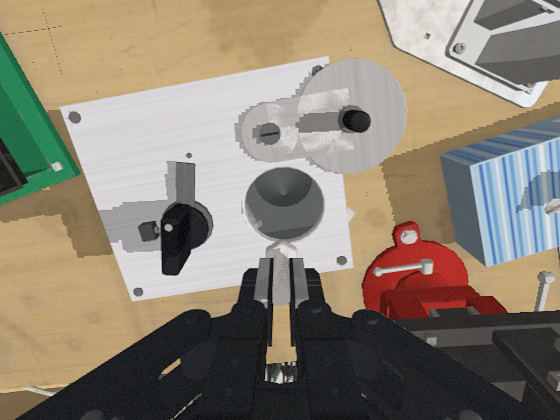

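Call:
apply_moves(
  commands=[
    [0.5, 0, 0.2, -4, 0, 0, 0],
    [0.5, 0, 0, -4, 0, 0, 0],
    [0.5, 0, 0, -1.6, 0, 0, 0],
    [0.5, 0, 0, 0, 0, 0, 0],
  ],
)

```text
time: 32.45
position: [0.4891, 0.3152, 0.1216]
eef_rot: [[-1.0, 0.003, -0.004], [0.003, 1.0, -0.003], [0.004, -0.003, -1.0]]
force: [-0.6, -0.4, -0.4]
gripper_width: 0.0076
```

Call:
apply_moves(
  commands=[
    [4, 0, 0, 0, 0, 0, 0],
    [4, 0, 0, 0, 0, 0, 0],
    [4, 0, 0, 3, 0, 0, 0],
    [4, 0, 0, 4, 0, 0, 0],
    [4, 0, 0, 4, 0, 0, 0],
  ],
)

```text
time: 32.95
position: [0.4902, 0.3174, 0.2364]
eef_rot: [[-1.0, 0.001, 0.001], [0.001, 1.0, 0.001], [-0.001, 0.001, -1.0]]
force: [1.7, 0.3, 0.3]
gripper_width: 0.0397
```

Call:
apply_moves(
  commands=[
    [4, 2, -2, 2, 0, 0, 0],
    [4, 2, -2, 2, 0, 0, 0],
    [4, 0, 0, 0, 0, 0, 0],
  ],
)

```text
time: 33.25
position: [0.5331, 0.2763, 0.2781]
eef_rot: [[-1.0, 0.003, 0.007], [0.003, 1.0, 0.003], [-0.007, 0.003, -1.0]]
force: [0.8, 0.5, -0.0]
gripper_width: 0.04
```

Run:
```python
from h import *
s=st(); d=grab('wrist','w22.png'); t=grab('top','t22.png'); grab('side','s22.png')
a=cv2.imread('pics/w22.png'); u,v=map(int,proj(d,tw(19,50,110))); print(u,v)
u0=max(u-70,0);v0=max(v-70,0)
cv2.imwrite('pics/c22.png',cv2.resize(a[v0:v0+140,u0:u0+140],None,fx=4,fy=4,interpolation=cv2.INTER_CUBIC))
X=[]
for v in range(v0,v0+140,1):
  for u in range(u0,u0+140,1):
    p=byrange(d,u,v)
    if p[2]<.1 and np.linalg.norm(p[:2]-tw(19,50,0)[:2])<.08: X.append(p)
print(len(X))
```

```text
t 33.25 pos [0.5331 0.2763 0.2781] w 0.04 F [ 0.8  0.5 -0. ] M [-0.03  0.04 -0.02]
326 140
3573
```

View pics/w22.png

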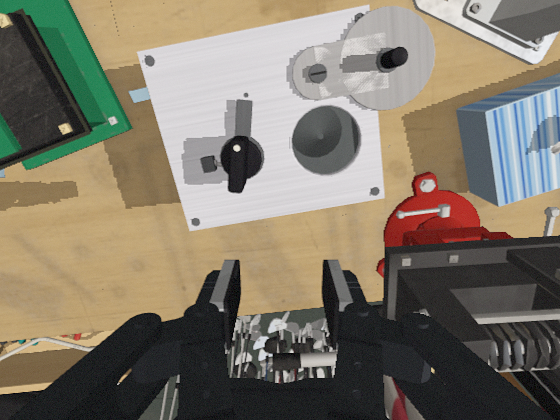

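View pics/c22.png

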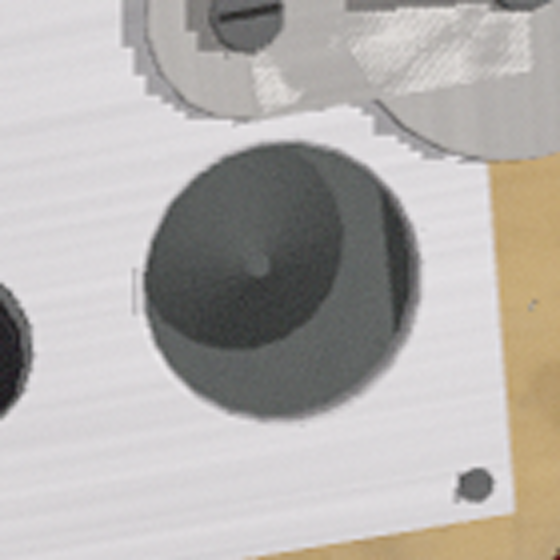

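View pics/t22.png

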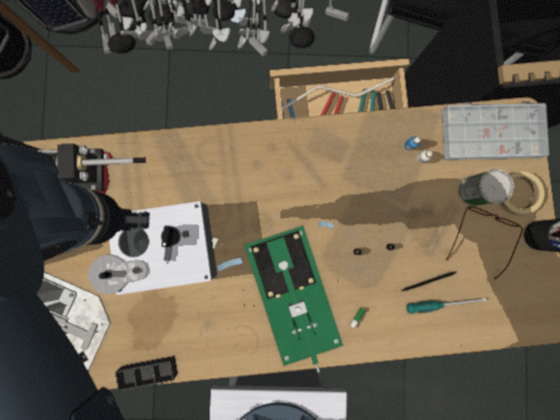

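View pics/s22.png

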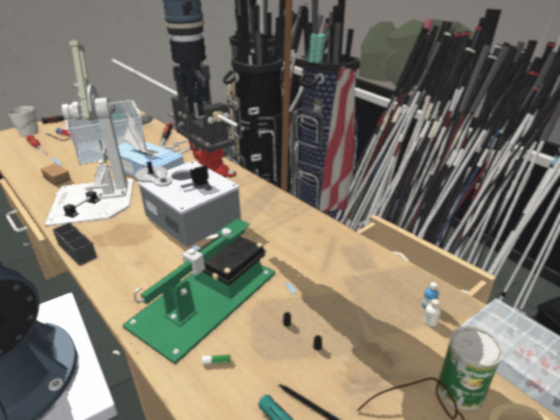

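Run:
```python
from h import *
s=st(); d=grab('wrist')
g=cv2.cvtColor(d['img'],cv2.COLOR_RGB2HSV)[...,2]; m=(g<45).astype(np.uint8); mm=m*0; mm[35:80,370:420]=m[35:80,370:420]
n,l,S,ce=cv2.connectedComponentsWithStats(mm); 
for i in range(1,n): print(S[i],ce[i],onplane(d,*ce[i],.135))
for a in (1.5,1.55,1.6,1.65): X=tw(-41.5+60*np.cos(a),50+60*np.sin(a),135); print(a,X.round(4),np.round(proj(d,X),1))
print((tw(-41.5+60*np.cos(1.6),50+60*np.sin(1.6),122)-s['position'])*100)
```

```text
t 33.4 pos [0.5299 0.2776 0.274 ] w 0.0402 F [-1.  -0.4 -0.3] M [0.01 0.03 0.02]
[380  53  24  21 270] [389.63703704  64.3962963 ] [0.42294907 0.36367458 0.135     ]
[405  55   1   1   1] [405.  55.] [0.41619376 0.37501709 0.135     ]
[398  57   3   5   8] [399.    58.75] [0.41887622 0.37061675 0.135     ]
[394  60   1   1   1] [394.  60.] [0.41977026 0.36677852 0.135     ]
[401  66   1   1   1] [401.  66.] [0.42413292 0.37280341 0.135     ]
[403  68   1   1   1] [403.  68.] [0.42559722 0.3745616  0.135     ]
1.5 [0.425  0.3687 0.135 ] [395.6  67.2]
1.55 [0.422  0.3683 0.135 ] [395.6  63.1]
1.6 [0.4191 0.3677 0.135 ] [395.3  59. ]
1.65 [0.4161 0.3671 0.135 ] [394.9  54.9]
[-11.08552882   9.01033805 -15.20127124]
```

Call:
apply_moves(
  commands=[
    [4.5, -3, 2.5, 0, 0, 0, 0],
    [4.5, -3, 2.5, -3, 0, 0, 0],
    [4.5, -3, 2.5, -3, 0, 0, 0],
    [4.5, -2.1, 1.5, -3, 0, 0, 0],
    [4.5, 0, 0, 0, 0, 0, 0],
  ],
)

```text
time: 33.95
position: [0.4137, 0.3678, 0.1795]
eef_rot: [[-1.0, -0.004, -0.007], [-0.004, 1.0, -0.005], [0.007, -0.005, -1.0]]
force: [0.2, -1.7, 0.8]
gripper_width: 0.0451
```

Run:
```python
from h import *
s=st(); print((tw(-41.5+60*np.cos(1.6),50+60*np.sin(1.6),122)-s['position'])*100)
d=grab('wrist','w23.png'); st()
```

```text
t 33.95 pos [0.4137 0.3678 0.1795] w 0.0451 F [ 0.2 -1.7  0.8] M [-0.02 -0.02 -0.01]
[ 5.32850273e-01 -5.11929794e-03 -5.74553807e+00]
t 34.0 pos [0.416  0.3678 0.1817] w 0.0451 F [ 1.  -0.2  0.3] M [-0.01 -0.05 -0.04]
```

View pics/w23.png

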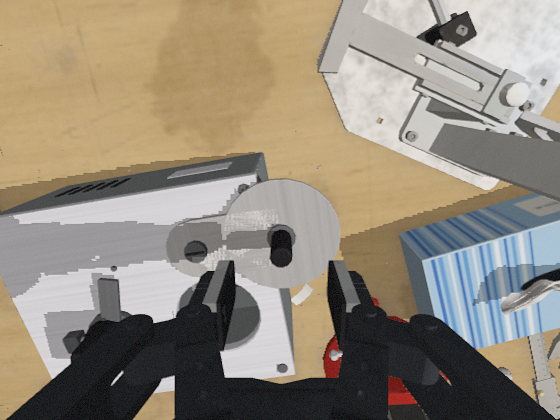

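Call:
apply_moves(
  commands=[
    [4.5, 0, 0, -3, 0, 0, 0],
    [4.5, 0, 0, -3, 0, 0, 0],
    [4.5, 0, 0, 0, 0, 0, 0],
  ],
)

```text
time: 34.3
position: [0.4181, 0.3663, 0.1214]
eef_rot: [[-1.0, 0.001, -0.003], [0.001, 1.0, -0.003], [0.003, -0.003, -1.0]]
force: [0.4, -0.1, -0.0]
gripper_width: 0.0445
```

Call:
apply_moves(
  commands=[
    [1, 0, 0, 0, 0, 0, 0],
    [1, 0, 0, 0, 0, 0, 0],
    [1, 0, 0, 0, 0, 0, 0],
    [1, 0, 0, 0, 0, 0, 0],
  ],
  force=40,
)

```text
time: 34.7
position: [0.4203, 0.3677, 0.1257]
eef_rot: [[-1.0, 0.001, 0.003], [0.001, 1.0, 0.001], [-0.003, 0.001, -1.0]]
force: [1.1, -5.4, 6.8]
gripper_width: 0.0121
```

Call:
apply_moves(
  commands=[
    [1, 1.2, 0.1, 0, 0, 0, 0],
    [1, 1.2, -0.1, 0, 0, 0, 0],
    [1, 1.15, -0.35, 0, 0, 0, 0],
    [1, 1.05, -0.55, 0, 0, 0, 0],
  ],
)

```text
time: 35.1
position: [0.466, 0.3599, 0.1257]
eef_rot: [[-1.0, 0.0, 0.002], [0.0, 1.0, 0.003], [-0.002, 0.003, -1.0]]
force: [-1.8, 1.6, 4.4]
gripper_width: 0.0122
```

Call:
apply_moves(
  commands=[
    [1, 0.9, -0.75, 0, 0, 0, 0],
    [1, 0.75, -0.95, 0, 0, 0, 0],
    [1, 0.55, -1.1, 0, 0, 0, 0],
    [1, 0.3, -1.15, 0, 0, 0, 0],
    [1, 0, 0, 0, 0, 0, 0],
  ],
)

```text
time: 35.6
position: [0.4967, 0.3207, 0.1264]
eef_rot: [[-1.0, 0.003, 0.012], [0.003, 1.0, 0.005], [-0.012, 0.005, -1.0]]
force: [19.8, 3.5, -6.5]
gripper_width: 0.0121
```

Call:
apply_moves(
  commands=[
    [1, -0.5, -0.2, 0, 0, 0, 0],
    [1, 0, -0.2, 0, 0, 0, 0],
    [1, 0, 0, 0, 0, 0, 0],
  ],
)

```text
time: 35.9
position: [0.4934, 0.3183, 0.1272]
eef_rot: [[-1.0, 0.003, 0.016], [0.003, 1.0, 0.007], [-0.016, 0.007, -1.0]]
force: [27.5, 6.1, -4.5]
gripper_width: 0.0124
```

Call:
apply_moves(
  commands=[
    [4.5, 0, 0, 0, 0, 0, 0],
    [4.5, 0, 0, 0, 0, 0, 0],
    [4.5, 0, 0, 3, 0, 0, 0],
    [4.5, 0, 0, 3, 0, 0, 0],
    [4.5, 1, -3, 3, 0, 0, 0],
  ],
)

```text
time: 36.4
position: [0.4941, 0.287, 0.2149]
eef_rot: [[-1.0, -0.003, -0.001], [-0.003, 1.0, 0.001], [0.001, 0.001, -1.0]]
force: [1.3, -0.1, 0.0]
gripper_width: 0.0447
```

Call:
apply_moves(
  commands=[
    [4.5, 1, -3, 2, 0, 0, 0],
    [4.5, 0, 0, 0, 0, 0, 0],
  ],
)

```text
time: 36.6
position: [0.5066, 0.2532, 0.2373]
eef_rot: [[-1.0, 0.003, 0.004], [0.003, 1.0, 0.001], [-0.004, 0.001, -1.0]]
force: [-0.2, 0.6, 0.1]
gripper_width: 0.0452
```

Run:
```python
from h import *
s=st(); d=grab('wrist','w24.png')
a=d['img'][:,:,::-1].copy()
for p in [(18.5,50,147),(18.5,50,115),(-41.5,50,115)]+[(18.5+41*np.cos(q),50+41*np.sin(q),115) for q in np.arange(0,6.28,.4)]:
    u=proj(d,tw(*p)); cv2.circle(a,(int(round(u[0])),int(round(u[1]))),1,(0,0,255),-1)
cv2.imwrite('pics/w24o.png',a)
```

```text
t 36.6 pos [0.5066 0.2532 0.2373] w 0.0452 F [-0.2  0.6  0.1] M [0.04 0.04 0.02]
```

View pics/w24o.png

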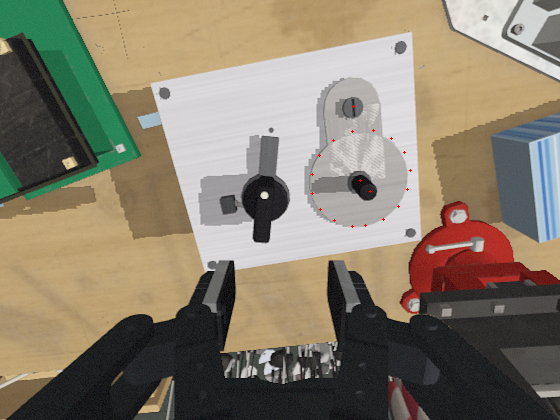

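Call:
apply_moves(
  commands=[
    [4.5, -0.3, -1.2, 0, 0, 0, -0.12],
    [4.5, 0, 0, -3, 0, 0, 0],
    [4.5, 0, 0, -3, 0, 0, 0],
    [4.5, 0, 0, 0, 0, 0, 0],
  ],
)

```text
time: 37.05
position: [0.4992, 0.2426, 0.1697]
eef_rot: [[-0.993, 0.12, -0.007], [0.12, 0.993, -0.003], [0.007, -0.004, -1.0]]
force: [-0.5, -0.8, -0.4]
gripper_width: 0.0451
```

Run:
```python
from h import *
s=st(); R=s['eef_rot']; print(np.arctan2(R[1][1],R[0][1])); d=grab('wrist','w25.png'); print((np.array([.502,.241,.132])-st()['position'])*100)
```

```text
t 37.05 pos [0.4992 0.2426 0.1697] w 0.0451 F [-0.5 -0.8 -0.4] M [-0.1   0.03 -0.  ]
1.450686916390517
t 37.1 pos [0.5003 0.2431 0.172 ] w 0.0446 F [0.3 0.4 0.7] M [ 0.06  0.   -0.01]
[ 0.17483319 -0.20855599 -3.99726017]
```

View pics/w25.png

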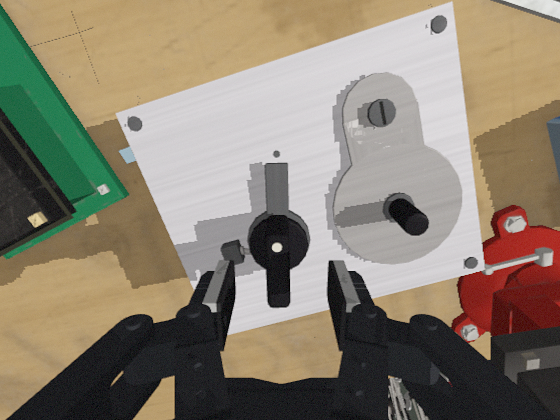

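Call:
apply_moves(
  commands=[
    [4.5, 0, -0.2, -2, 0, 0, 0],
    [4.5, 0, 0, -2.1, 0, 0, 0],
    [4.5, 0, 0, 0, 0, 0, 0],
  ],
)

```text
time: 37.4
position: [0.5011, 0.2412, 0.1318]
eef_rot: [[-0.993, 0.12, -0.003], [0.12, 0.993, -0.001], [0.002, -0.001, -1.0]]
force: [0.4, -0.8, -0.7]
gripper_width: 0.0449
```

Call:
apply_moves(
  commands=[
    [1, 0, 0, 0, 0, 0, 0],
    [1, 0, 0, 0, 0, 0, 0],
    [1, 0, 0, 0, 0, 0, 0],
    [1, 0, 0, 0, 0, 0, 0],
  ],
  force=60,
)

```text
time: 37.8
position: [0.5026, 0.2406, 0.1346]
eef_rot: [[-0.993, 0.121, 0.002], [0.121, 0.993, -0.001], [-0.002, -0.001, -1.0]]
force: [-1.4, -5.1, 6.5]
gripper_width: 0.0117
```

Call:
apply_moves(
  commands=[
    [1, 0, 0, 0, 0, 0, -0.13],
    [1, 0, 0, 0, 0, 0, -0.13],
    [1, 0, 0, 0, 0, 0, -0.13],
    [1, 0, 0, 0, 0, 0, -0.13],
    [1, 0, 0, 0, 0, 0, -0.13],
  ],
)

```text
time: 38.3
position: [0.5032, 0.2417, 0.1346]
eef_rot: [[-0.714, 0.701, 0.003], [0.701, 0.714, 0.001], [-0.001, 0.003, -1.0]]
force: [0.6, 0.5, 2.7]
gripper_width: 0.012
```

Call:
apply_moves(
  commands=[
    [1, 0, 0, 0, 0, 0, -0.13],
    [1, 0, 0, 0, 0, 0, -0.13],
    [1, 0, 0, 0, 0, 0, -0.13],
    [1, 0, 0, 0, 0, 0, -0.13],
    [1, 0, 0, 0, 0, 0, -0.1],
  ],
)

```text
time: 38.8
position: [0.5043, 0.2423, 0.1346]
eef_rot: [[-0.174, 0.985, 0.005], [0.985, 0.174, 0.002], [0.001, 0.005, -1.0]]
force: [4.9, 2.6, -0.5]
gripper_width: 0.0123
```

Call:
apply_moves(
  commands=[
    [4.5, 0, 0, 0, 0, 0, 0],
    [4.5, 0, 0, 0, 0, 0, 0],
    [4.5, 0, 0, 3, 0, 0, 0],
    [4.5, 0, 0, 3, 0, 0, 0],
    [4.5, 0, -1, 4, 0, 0, 0],
  ],
)

```text
time: 39.3
position: [0.5012, 0.2314, 0.233]
eef_rot: [[-0.182, 0.983, -0.002], [0.983, 0.182, -0.001], [-0.0, -0.002, -1.0]]
force: [1.4, -0.3, -0.0]
gripper_width: 0.0449
```

Run:
```python
from h import *
s=st(); R=s['eef_rot']; print(np.arctan2(R[1][1],R[0][1])-YAW); d=grab('wrist','w26.png')
grab('top','t26.png')
```

```text
t 39.3 pos [0.5012 0.2314 0.233 ] w 0.0449 F [ 1.4 -0.3 -0. ] M [ 0.02 -0.   -0.02]
0.011261702381099137
```

View pics/w26.png

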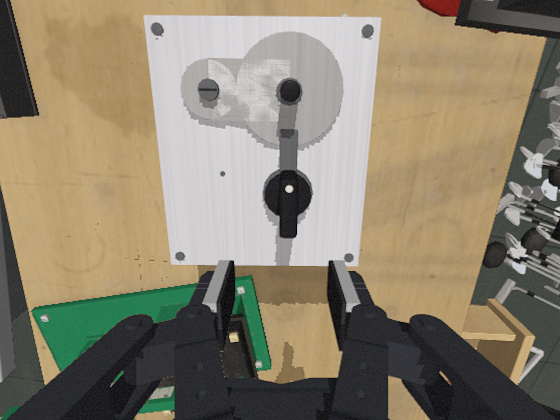

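View pics/t26.png

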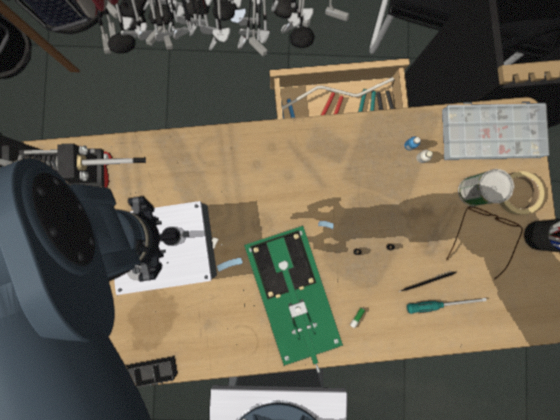

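Call:
apply_moves(
  commands=[
    [4.5, 0, -3, 3, 0, 0, 0],
    [4.5, 0, -3, 2, 0, 0, 0],
    [4.5, 0, 0, 0, 0, 0, 0],
    [4.5, 0, 0, 0, 0, 0, 0],
  ],
)

```text
time: 39.8
position: [0.5022, 0.1708, 0.283]
eef_rot: [[-0.179, 0.984, 0.001], [0.984, 0.179, 0.001], [0.0, 0.001, -1.0]]
force: [0.3, -0.2, 0.1]
gripper_width: 0.0453
```

Run:
```python
from h import *
s=st(); d=grab('wrist','w27.png'); t=grab('side','s27.png')
a=cv2.imread('pics/w27.png'); 
for nm in('w27','s27'): pass
b=cv2.imread('pics/s27.png'); cv2.imwrite('pics/s27z.png',np.hstack([cv2.resize(b[150:250,120:260],None,fx=3,fy=3),cv2.resize(b[230:380,230:400],(340,300))]))
```

```text
t 39.8 pos [0.5022 0.1708 0.283 ] w 0.0453 F [ 0.3 -0.2  0.1] M [0.03 0.04 0.02]
```

View pics/s27z.png

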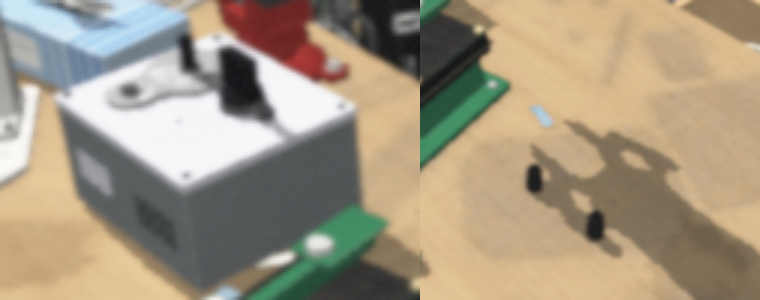

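The cover is shut, the knob is back in its starting (locked) position, and the two ferrules are where they started. No bolts are left on the bench.

Run:
```python
from cell import bot
print(bot.sign_off())
```

```text
the job is handed in; nothing more can be done
None
```

I loaded all five bolts into the tub, closed and locked it, and handed the job in at about 40 s. I turned the knob about 1.28 rad to release it and swivelled the cover to about 1.6 rad. Each bolt went in through the port one at a time. Then I swivelled the cover shut and turned the knob back past its click.

**Last checks:**
- **Bolts:** none are left on the bench or the lid in the images. Only one bolt was ever seen inside the tub, through the port. The other four count as inside because each was held over the port until release and was not seen afterwards.
- **Cover and knob:** the wrist and side pictures match the starting shut and locked view. The last knob turn ended about 0.01 rad from the locked direction, and I had no direct reading of either joint.
- **Ferrules:** both stand untouched where they started.
- **Robot:** it is clear of everything, with only about 0.3 N of force on it.

**Off-plan:** the wrist force rose to about 27 N sideways at the end of closing the cover, from a small error in my arc. It dropped away when I let go of the post. I did not notice any grip slip or knocked bolt.

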